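# Roller and snap ring on an axle stub

### The job

Put the orange roller over the axle stub so that it sits flat on the shoulder and let go of it. Then take the circlip pliers by their red handles out of the blue stand, squeeze them right up to their stop so that the snap ring on their tips is fully spread, and slide the ring down over the end of the axle until it is level with the groove. Finish while still holding it there: ring spread, level with the groove and centred round the axle, carried by your grip alone; leave the key switch, clevis pin and contactor where they are.

Things in the scene. Friction and masses are not known exactly. Their poses are not given: they have to be found in the camera images.
- stub: axle stub fixed to the table: grey base plate 96 x 96 x 12 mm with four bolts, dark shoulder of 45 mm diameter up to height 52 mm, above it a bright journal of 30 mm diameter up to its chamfered end at height 92 mm, with a dark groove 6 mm wide at heights 78 to 84 mm. Origin under its centre, on the table; z up along the axle
- groove (a point): point on the axle's centre line at the middle of the groove, 81 mm above the table, 11 mm below the axle's end
- shoulder (a point): point on the axle's centre line at the level of the shoulder, 52 mm above the table, on which the roller has to sit
- roller_mid (a point): centre (half-way up) of the loose roller, an orange tyre on a steel hub: 54 mm outside diameter, 20 mm high, through bore 36 mm, lying flat on the table at the start; z along its bore; about 0.12 kg
- stand: blue stand fixed to the table: base 70 x 110 x 8 mm, two uprights 80 mm high at y = +38 and -38 mm of its frame, each with a notch between two lips (up to 89 mm). The pliers' crossbar lies loose in the notches; lifted straight up 15 mm it is clear. Origin under its centre
- pliers_grip (a point): grip point midway between the red handles of the circlip pliers, which stand upright in the stand, tips down. z up along the pliers, y from handle to handle (grip their outer faces along y), x towards the ring. Handles: 14 mm wide in x, from 24 mm below to 27 mm above this point, here 51 mm over both outer faces at rest, 38 mm (faces parallel) when squeezed to the stop
- ring_centre (a point): centre of the open snap ring, hooked captive on the tips of the pliers, half-way through its 4 mm thickness; 24 mm in x and -107 mm in z from pliers_grip, same axes. Fully spread it leaves a round opening of 34 mm diameter about this point, at rest only about 25 mm (too narrow for the axle). The jaws above its -x side pass 5 mm clear of the axle
- ring_l (a joint): opening angle of the left half of the snap ring: 0 relaxed, 0.22 rad at the pliers' stop (fully spread); the right half opens equally
- key_switch: bystander: black and grey key switch 32 x 32 x 75 mm standing on the table; origin under its centre
- clevis_pin: bystander: steel clevis pin 27 x 75 x 27 mm lying on the table; origin under its centre
- contactor: bystander: black contactor 58 x 50 x 70 mm with two copper studs, standing on the table; origin under its centre
- pliers: the whole pliers, 0.19 kg; origin 109 mm straight below pliers_grip, same axes. The crossbar (16 x 84 x 8 mm, long in y) has its middle 45 mm below pliers_grip. A spring resists squeezing: about 4 N on each handle at first, about 11 N at the stop; grip with 20 to 40 N
Things that resemble listed ones, but are neither listed nor needed, are in the scene too. There is more than one size of the part that bears roller_mid; the job needs the larger.

How it is judged:
By the outcome, as a careful person would: the job done as asked, in the order asked, and still so for the second after the job is handed in, while the arm keeps its last pose, push and grip.
It also fails if it takes over 51 s, if anything falls off the work surface, if the arm or the gripper's body presses on something with over 40 N, if the wrist force passes 120 N, or if a joint passes its speed limit or range.

### The arm

A 7-joint arm with a two-finger parallel gripper is mounted at the origin on a cart in front of the work surface, level with it; the furniture and walls round the work are solid. World frame = base frame: x ahead of the robot, y to its left, z up, the work surface at z = 0. Lengths are in m, angles in rad, forces in N, time in s.
With the tool pointing down it reaches from about 0.425 to 0.875 m from the base axis. Payload 4.7 kg.
Tool frame: the origin (TCP) lies at the very end of the fingers, on their centre line; the grasp point (between the pads) lies 19 mm behind it; z points along the fingers, y is the direction in which the jaws open and shut (so a half turn about z gives the same grasp; the last joint's range is limited). The gripper opens to 87 mm and grips with 3 to 60 N. Pads are 19 mm wide; open, the fingers measure 117 mm over their backs; the gripper's body (75 mm by 190 mm) begins 51 mm behind the grasp point.
Start: joints at [0.014, 0.321, -0.07, 1.45, 0.023, 1.371, -0.057], TCP at [0.65, -0, 0.189] pointing down, gripper open.
Joint ranges: [-2.86, 2.86], [-0.3, 2.09], [-1.38, 1.24], [0.06, 2.45], [-1.56, 4.7], [0.09, 2.05], [-2.69, 2.69]. Speed limits (rad/s): [2.57, 2.57, 3.14, 3.14, 3.14, 3.14, 3.14].

### API

Orientations are given as a rotation vector (axis times angle).
In Python, from bench import ctrl, get_image, camera_info gives the robot as it stands.
- The arm moves only by the tool carry_out, never from a script. Its argument "commands" is a list of rows, each an object of numbers: "tx", "ty", "tz": the shift along the tool's x, y, z in m; "rx", "ry", "rz": the turn, a rotation vector about the tool's x, y, z in rad; "jaw": the opening, from 0 (shut) to 1 (fully open). In form: [{"tx": .., "ty": .., "tz": .., "rx": .., "ry": .., "rz": .., "jaw": ..}, ...]. A call has 1 to 12 rows; each row is the pose to reach, as a shift and turn from the pose commanded when the call began, along the tool's axes at that moment; what a row does not reach only later rows make up. A row lasts 1/8 s, in which the tool goes at most 62.5 mm and 10.7 degrees, less where a joint would pass 70% of its speed; a pose out of reach is approached as far as the arm can. A call with a gripper value outside its range is refused whole. The fingers move at their own pace and stop on an object; "grip_force" is the grip in N (left out, the last holds). Time passes only in rows, so rows that repeat a pose let the fingers close. It gives the time, the measured TCP pose, the force and the opening at its end, in the units of the state.
- ctrl.get_state(): the state, without advancing time (a new reading comes with each control period).
- get_image(name): name is "scene" or "side" or "wrist"; returns the picture (384x512x3 uint8, red, green, blue); there is no depth.
- camera_info(name): a dict with "intrinsics" (3x3 intrinsics, pixels), "k1" (the pictures are not rectified: a ray, as slopes to the right and down, at radius r is drawn at 1 + k1 r^2 times it, then the intrinsics apply), "R" (3x3) and "t" (3): a world point X has camera coordinates R X + t. Camera axes: x right, y down, z forward; pixel columns grow to the right and rows downward; lengths in m; the calibration is good to about 2 mm. A picture is of the moment at which its call begins: read the wrist's pose just before it. camera_info takes no time and is no camera call; for the wrist camera it gives the pose at the moment of the call.
- ctrl.close_job(): hands the job in, once; it reports no verdict.
The state is a dict: "time": time; "joint_positions": joint angles; "qd": joint speeds; "joint_torque": joint torques, N m; "position": TCP position; "tool_rot": TCP orientation; "ft_force": force on the tool from outside, world axes, zero at the start; "torque": the same for the moment, N m; "grip_width": opening from 0.0 (shut) to 1.0 (fully open).
Only numpy, scipy, OpenCV 4.12 (cv2) and the standard library are available. Lean on these libraries where they do the work, as an engineer would, in place of code of your own. Each camera call takes 0.05 s, during which the arm holds its last target.

## Working session

There is one attempt and no reset: what is moved stays moved. The work goes in short steps, Python scripts to look and compute and a tool call to move; the robot and the scene stay as the last step left them, time stands still between calls to the robot, and variables do not carry over. Pictures are saved under pics/ and viewed, and the job is handed in when it is done.

Besides the shell and the picture viewer there is one more tool, called after "Call:" as a command line: name --argument value ..., lists and objects as JSON in quotes. carry_out: Moves the arm, as the interface text tells. Its arguments: {"type":"object","properties":{"commands":{"type":"array"},"grip_force":{"type":"number"}},"required":["commands"]}

```bash
mkdir -p pics; ls; python3 - <<'E'
from bench import ctrl, get_image, camera_info
import cv2
s=ctrl.get_state(); print(s)
for n in ("scene","side","wrist"):
    i=camera_info(n); print(n,i)
    im=get_image(n); cv2.imwrite(f"pics/{n}0.png",cv2.cvtColor(im,cv2.COLOR_RGB2BGR))
E
```

```text
pics
{'time': 0.0, 'joint_positions': array([ 0.01410379,  0.32181363, -0.07008129,  1.45166381,  0.02264465,
        1.37080526, -0.05691717]), 'qd': array([ 1.20378819e-03, -3.06778719e-05,  8.36478422e-05,  4.72291478e-04,
       -4.41548751e-04, -1.19144691e-03, -8.20318171e-04]), 'joint_torque': array([-2.58547143e-04, -4.91284704e+01, -4.03903294e-01, -3.12526345e+01,
       -6.40594075e-02,  4.37659642e-02,  1.61017233e-04]), 'position': array([ 6.49384455e-01, -7.57411470e-05,  1.87673272e-01]), 'tool_rot': array([-2.22054688, -2.2205802 ,  0.0022665 ]), 'ft_force': array([ 0.23062239,  0.75454095, -0.5313856 ]), 'torque': array([ 0.01100103,  0.0257022 , -0.00144865]), 'grip_width': 0.9978554514605764}
scene {'intrinsics': array([[434.18450914,   0.        , 262.62310109],
       [  0.        , 434.18450914, 187.40123339],
       [  0.        ,   0.        ,   1.        ]]), 'k1': -0.13542930596711025, 'R': array([[ 0.80234008, -0.5965873 ,  0.01827567],
       [-0.3221931 , -0.45868076, -0.82813258],
       [ 0.50243607,  0.65855566, -0.56023427]]), 't': array([-0.33636484,
[... 176 characters left out ...]
.        ,   1.        ]]), 'k1': -0.02380873030644406, 'R': array([[-0.90309723, -0.42917953,  0.01484367],
       [-0.25853592,  0.51577248, -0.81678512],
       [ 0.34289149, -0.741474  , -0.57675102]]), 't': array([0.61634632, 0.13832842, 0.88588451])}
wrist {'intrinsics': array([[341.924195  ,   0.        , 253.07336342],
       [  0.        , 341.924195  , 190.8526228 ],
       [  0.        ,   0.        ,   1.        ]]), 'k1': -0.10138678669627747, 'R': array([[ 9.99997977e-01,  8.05160749e-04, -1.84305272e-03],
       [ 1.22452626e-03, -9.70687299e-01,  2.40342813e-01],
       [-1.59551326e-03, -2.40344584e-01, -9.70686322e-01]]), 't': array([-0.64815203, -0.02898964,  0.38964785])}
```

View pics/scene0.png

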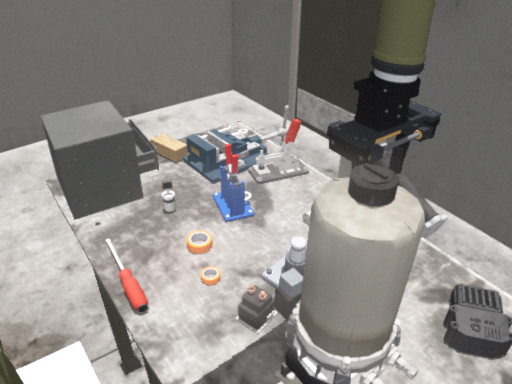

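View pics/side0.png

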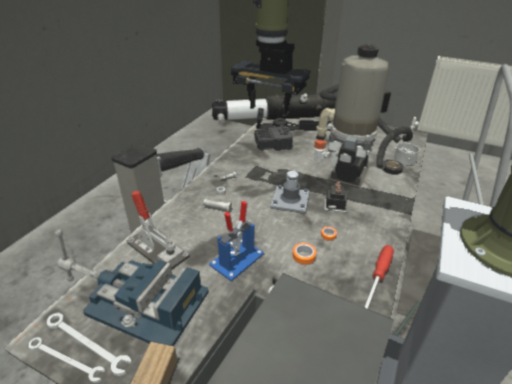

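View pics/wrist0.png

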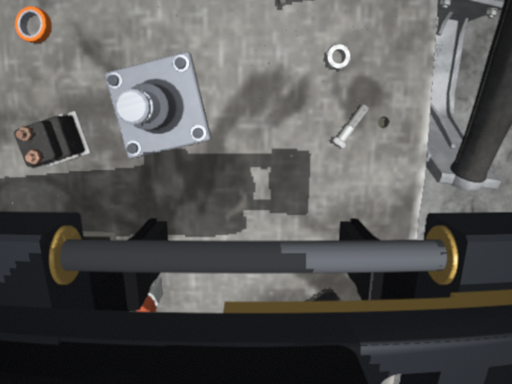

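```bash
cat > h.py <<'E'
import numpy as np, cv2
from scipy.spatial.transform import Rotation as Ro
from scipy.optimize import least_squares
from bench import ctrl, get_image, camera_info
def proj(i,X):
    X=np.atleast_2d(X); c=X@np.array(i["R"]).T+np.array(i["t"])
    K=np.array(i["intrinsics"])
    return cv2.projectPoints(c,np.zeros(3),np.zeros(3),K,np.array([i["k1"],0,0,0.]))[0].reshape(-1,2)
def ray(i,px):
    n=cv2.undistortPoints(np.array([[px]],float),np.array(i["intrinsics"]),np.array([i["k1"],0,0,0.]))[0,0]
    R=np.array(i["R"]); return -R.T@np.array(i["t"]), R.T@np.array([n[0],n[1],1.])
def atz(i,px,z):
    c,d=ray(i,px); return c+d*(z-c[2])/d[2]
def tri(obs):
    A=np.zeros((3,3));b=np.zeros(3);L=[]
    for i,px in obs:
        c,d=ray(i,px); d=d/np.linalg.norm(d);P=np.eye(3)-np.outer(d,d);A+=P;b+=P@c;L.append((P,c))
    X=np.linalg.solve(A,b); return X,[np.linalg.norm(P@(X-c)) for P,c in L]
def crop(n,src,x0,y0,x1,y1,k,out):
    im=cv2.imread(src); c=im[y0:y1,x0:x1]; c=cv2.resize(c,None,fx=k,fy=k,interpolation=cv2.INTER_CUBIC)
    for x in range((x0+9)//10*10,x1,10):
        cv2.line(c,((x-x0)*k,0),((x-x0)*k,5 if x%50 else 12),(0,255,255),1)
        if x%20==0: cv2.putText(c,str(x),((x-x0)*k,18),0,.4,(0,255,255),1)
    for y in range((y0+9)//10*10,y1,10):
        cv2.line(c,(0,(y-y0)*k),(5,(y-y0)*k),(0,255,255),1)
        if y%20==0: cv2.putText(c,str(y),(8,(y-y0)*k+4),0,.4,(0,255,255),1)
    cv2.imwrite(out,c)
def snap(n,name):
    s=ctrl.get_state(); i=camera_info(n); im=get_image(n); cv2.imwrite(f"pics/{name}.png",cv2.cvtColor(im,cv2.COLOR_RGB2BGR)); 
    import pickle; pickle.dump((s,i),open(f"pics/{name}.pkl","wb")); return s,i
def load(name):
    import pickle; return pickle.load(open(f"pics/{name}.pkl","rb"))
E
python3 - <<'E'
from h import *
import pickle
for n in ("scene","side","wrist"):
    pickle.dump((ctrl.get_state(),camera_info(n)),open(f"pics/{n}0.pkl","wb"))
crop(0,"pics/scene0.png",150,130,320,300,4,"pics/c1.png")
crop(0,"pics/side0.png",190,150,360,280,4,"pics/c2.png")
crop(0,"pics/wrist0.png",0,0,230,180,3,"pics/c3.png")
E
```

```text
(no output)
```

View pics/c1.png

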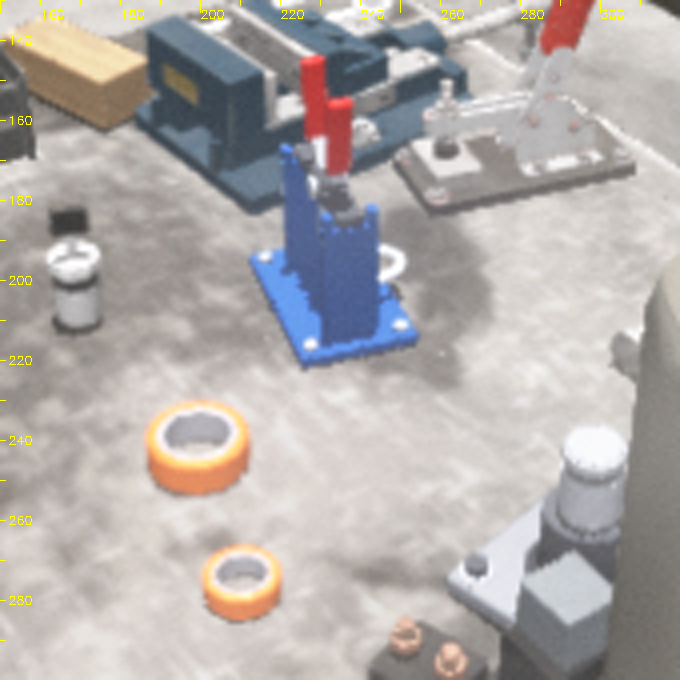

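View pics/c2.png

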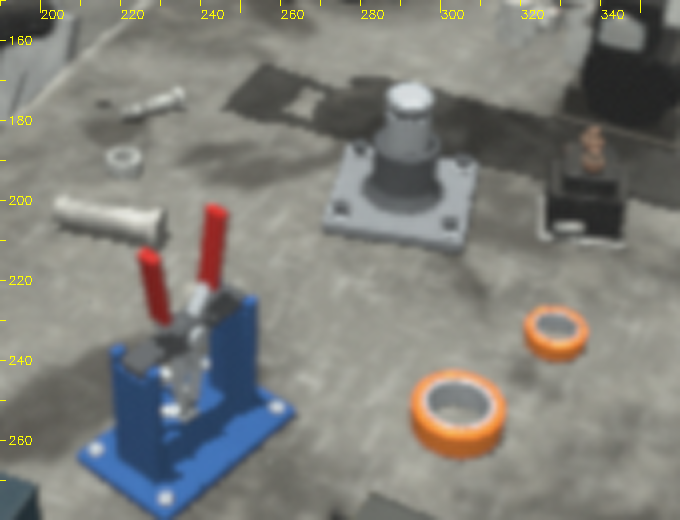

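View pics/c3.png

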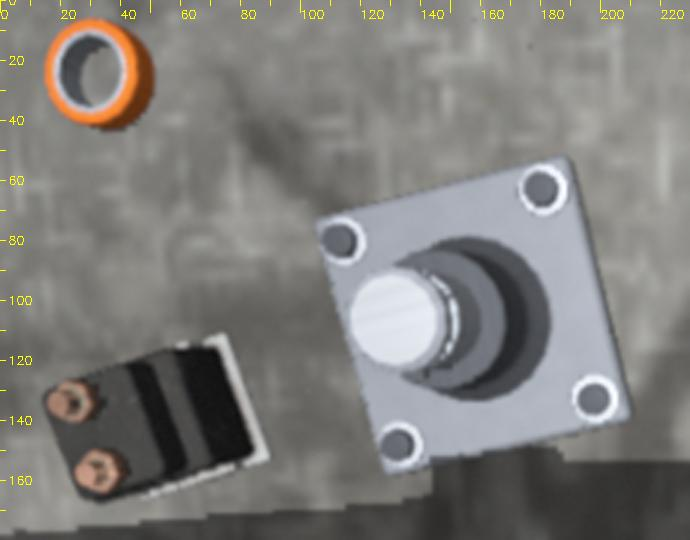

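The orange candidates are a large ring at scene (199,245) / side (303,253) and a small one at scene (210,278) / side (327,231), which is also the one in the wrist view at (32,23). I'll check their diameters and locate the other parts.

```bash
python3 - <<'E'
from h import *
sc=load("scene0")[1]; sd=load("side0")[1]; w=load("wrist0")[1]
f=lambda *a: np.round(np.array(a)*1000,1)
# fit circles: rim at z=.02 (outer edges left/right extents)
print("big L/R scene",f(atz(sc,(187,241),.01)),f(atz(sc,(212,241),.01)))
print("big ctr scene,side",f(atz(sc,(199,238.5),.02)),f(atz(sd,(303,250),.02)))
print("small ctr",f(atz(sc,(209.7,273),.02)),f(atz(sd,(327.5,230.5),.02)),f(atz(w,(31,24),.02)))
for a,b,i in(((187,243),(212,243),sc),((291,252),(316,252),sd),((200.5,276),(220,276),sc),((319.5,232),(335.5,232),sd)): print("diam~",f(np.linalg.norm(atz(i,a,.012)-atz(i,b,.012))))
# stub
print("stub base corners wrist",[f(atz(w,p,.012)) for p in((105.5,73),(190,52),(210,138),(129,157.5))], f(np.mean([atz(w,p,.012) for p in((105.5,73),(190,52),(210,138),(129,157.5))],0)))
print("stub top wrist,side,scene",f(atz(w,(131,107),.092)),f(atz(sd,(290,174),.092)),f(atz(sc,(297,243),.092)))
print("stand corners scene",[f(atz(sc,p,.008)) for p in((209.5,195.5),(223.5,221),(251.5,213))])
print("stand corners side",[f(atz(sd,p,.008)) for p in((209.5,264),(231,278),(263.5,252.5))])
print("handles top", [ (f(X),f(r)) for X,r in (tri([(sc,(224.5,146)),(sd,(223.5,213.5))]),tri([(sc,(224.5,146)),(sd,(241,203))]),tri([(sc,(231.5,155.5)),(sd,(223.5,213.5))]),tri([(sc,(231.5,155.5)),(sd,(241,203))]))])
E
```

```text
big L/R scene [[420.3 267.1  10. ]] [[463.2 237.   10. ]]
big ctr scene,side [[439.7 249.1  20. ]] [[442.8 257.2  20. ]]
small ctr [[406.4 150.9  20. ]] [[411.5 167.8  20. ]] [[414.1 156.8  20. ]]
diam~ [51.9]
diam~ [57.6]
diam~ [37.1]
diam~ [39.4]
stub base corners wrist [array([[490.9, 103.2,  12. ]]), array([[582.7, 122.4,  12. ]]), array([[601.6,  32.9,  12. ]]), array([[510.4,  11.9,  12. ]])] [[546.4  67.6  12. ]]
stub top wrist,side,scene [[545.1  66.7  92. ]] [[548.6  79.   92. ]] [[539.7  60.9  92. ]]
stand corners scene [array([[545.5, 384.8,   8. ]]), array([[520.3, 282. ,   8. ]]), array([[588.1, 270. ,   8. ]])]
stand corners side [array([[617.6, 378.5,   8. ]]), array([[555.7, 392.6,   8. ]]), array([[525. , 293.2,   8. ]])]
handles top [(array([[582.3, 360.7, 146.9]]), array([[5.1, 5.1]])), (array([[560.9, 331.1, 163.8]]), array([[1.4, 1.4]])), (array([[591.1, 343.6, 129.3]]), array([[7.2, 7.2]])), (array([[568.7, 313.7, 147.5]]), array([[3.3, 3.3]]))]
```

```bash
python3 - <<'E'
from h import *
sc=load("scene0")[1]; sd=load("side0")[1]; w=load("wrist0")[1]
f=lambda *a: np.round(np.array(a)*1000,1).tolist()
print("big ctr scene,side",f(atz(sc,(199.5,239.2),.02)),f(atz(sd,(304.5,251.2),.02)))
print("small ctr",f(atz(sc,(210.5,274),.02)),f(atz(sd,(329,231.5),.02)),f(atz(w,(31,24),.02)))
for a,b,i in(((187,243),(212.2,243),sc),((292.7,254),(316.5,254),sd),((200.5,276),(220.5,276),sc),((320.7,234),(337.2,234),sd)): print("diam~",f(np.linalg.norm(atz(i,a,.012)-atz(i,b,.012))))
print("stub top wrist,side,scene",f(atz(w,(131,107),.092)),f(atz(sd,(292.5,174.5),.092)),f(atz(sc,(298.5,242.5),.092)))
print("stand corners scene",[f(atz(sc,p,.008)) for p in((212.5,194.8),(226.5,221.8),(254,214.5))])
print("stand corners side",[f(atz(sd,p,.008)) for p in((209.5,264.5),(231,280),(263.8,252.8))])
for a in((228.2,145),(235,155)):
  for b in ((227,213),(243.7,202)): X,r=tri([(sc,a),(sd,b)]); print("h",f(X),f(r))
print("box",f(atz(sc,(141,200),0)),f(atz(sc,(80,215),0)),tri([(sc,(131,123)),(sd,(275,280))]))
print("key switch",f(atz(sc,(169,211),0)))
C=-w["R"].T@w["t"]; s=ctrl.get_state(); print("cam-tcp",C-s["position"])
print("tcp proj", proj(w,s["position"]), proj(w,s["position"]+[0,0,.019]), proj(w,s["position"]+[.027,0.027,0]))
E
```

```text
big ctr scene,side [[439.4, 246.6, 20.0]] [[438.5, 259.3, 20.0]]
small ctr [[406.2, 147.8, 20.0]] [[407.2, 169.7, 20.0]] [[414.1, 156.8, 20.0]]
diam~ [52.4]
diam~ [54.5]
diam~ [38.0]
diam~ [40.4]
stub top wrist,side,scene [[545.1, 66.7, 92.0]] [[541.9, 78.3, 92.0]] [[542.8, 60.3, 92.0]]
stand corners scene [[[552.9, 383.1, 8.0]], [[524.2, 275.8, 8.0]], [[589.5, 262.1, 8.0]]]
stand corners side [[[616.8, 379.8, 8.0]], [[553.1, 397.4, 8.0]], [[524.0, 293.7, 8.0]]]
h [[582.6, 353.3, 148.1]] [[0.5, 0.5]]
h [[561.9, 323.9, 165.5]] [[3.2, 3.2]]
h [[591.1, 335.9, 129.9]] [[2.1, 2.1]]
h [[569.2, 306.2, 148.7]] [[0.9, 0.9]]
box [[405.3, 473.9, 0.0]] [[262.4, 500.8, 0.0]] (array([0.41817511, 0.50220438, 0.1886241 ]), [np.float64(0.002549811870706662), np.float64(0.002549811870706689)])
key switch [[441.4, 395.1, 0.0]]
cam-tcp [-0.00068449  0.06610222  0.19624345]
tcp proj [[254.63360105 219.00122339]] [[254.73089985 230.04040918]] [[300.8115032  175.18847323]]
```

```bash
python3 - <<'E'
from h import *
crop(0,"pics/scene0.png",20,80,220,260,4,"pics/c4.png")
crop(0,"pics/side0.png",190,240,400,384,3,"pics/c5.png")
E
```

```text
(no output)
```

View pics/c4.png

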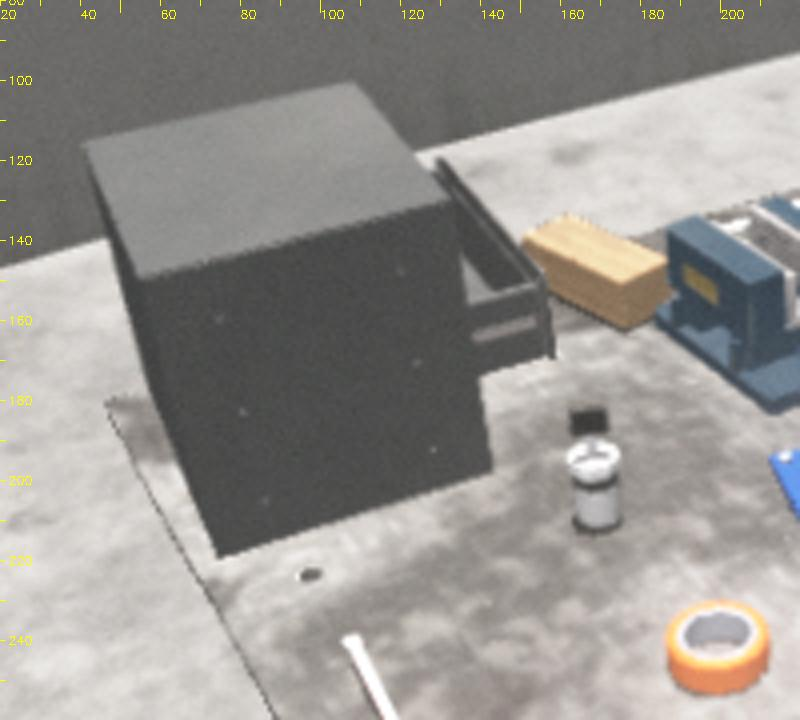

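View pics/c5.png

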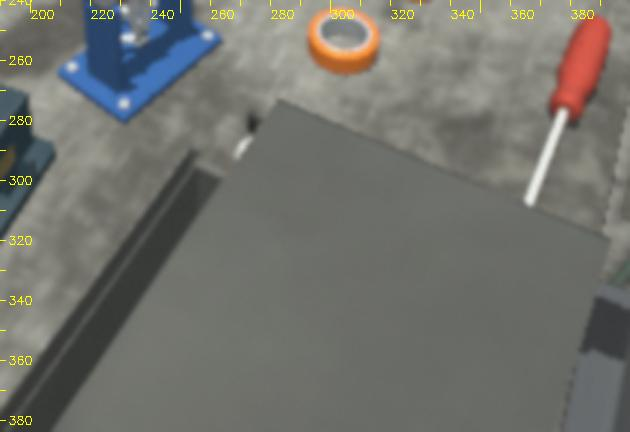

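Diameters come out at about 53 mm at scene (199,242) / side (304,252) and about 39 mm for the other, so the first is the larger and the one needed. The scene and side cameras disagree by about 1 cm in y, so I'll take positions from the wrist camera, starting above the roller.

Call:
carry_out --commands '[{"tx": 0.03, "ty": -0.025, "jaw": 1}, {"tx": 0.07, "ty": -0.06, "jaw": 1}, {"tx": 0.115, "ty": -0.095, "jaw": 1}, {"tx": 0.16, "ty": -0.13, "jaw": 1}, {"tx": 0.2, "ty": -0.165, "jaw": 1}, {"tx": 0.23, "ty": -0.19, "jaw": 1}, {"tx": 0.245, "ty": -0.2, "jaw": 1}, {"tx": 0.25, "ty": -0.205, "jaw": 1}, {"tx": 0.25, "ty": -0.205, "jaw": 1}, {"tx": 0.25, "ty": -0.205, "jaw": 1}]'

```text
invalid input
```

```bash
python3 - <<'E'
from h import *
s,i=snap("wrist","w1"); print(s["time"],s["position"],s["tool_rot"],s["joint_positions"].round(2),proj(i,s["position"]))
s,i=snap("scene","s1"); print(proj(i,s["position"]))
s,i=snap("side","d1"); print(proj(i,s["position"]))
crop(0,"pics/scene1.png" if 0 else "pics/s1.png",130,90,300,260,4,"pics/c6.png")
crop(0,"pics/d1.png",220,100,390,270,4,"pics/c7.png")
E
```

```text
0.15 [ 6.49529143e-01 -6.79353158e-05  1.87899928e-01] [-2.22067417e+00 -2.22082716e+00  1.76462387e-03] [ 0.01  0.32 -0.07  1.45  0.02  1.37 -0.06] [[254.63360105 219.00122339]]
[[371.74721405 195.13342431]]
[[268.19266526 121.16208403]]
```

View pics/w1.png

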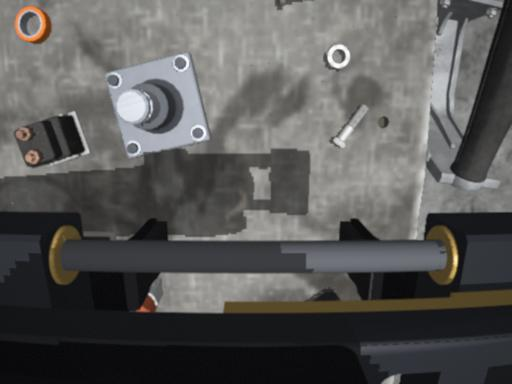

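View pics/c6.png

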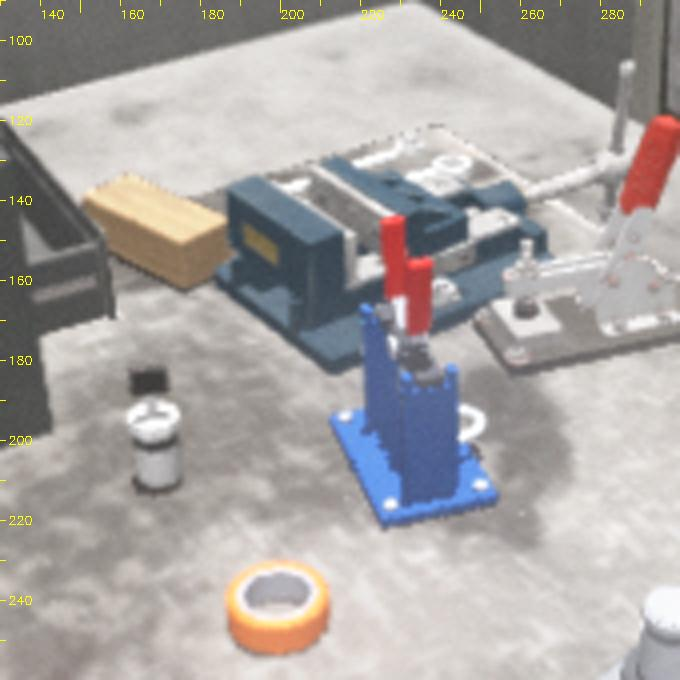

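View pics/c7.png

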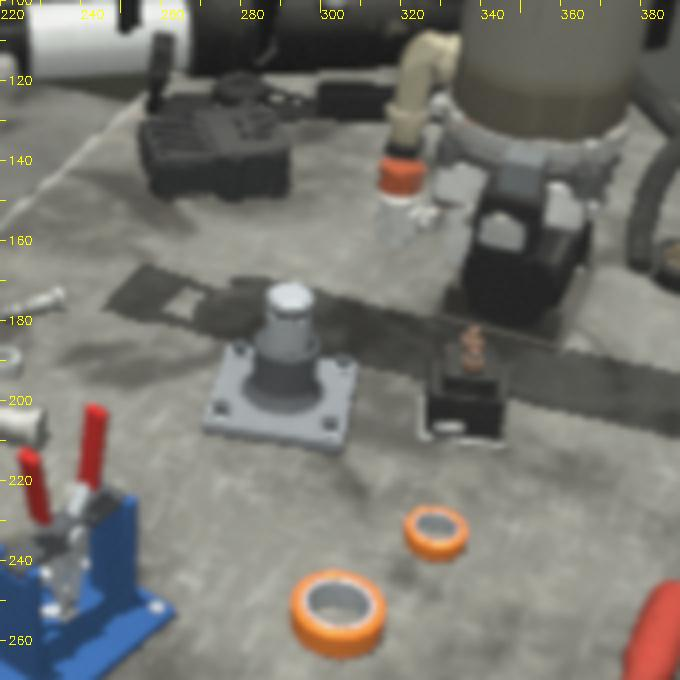

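Call:
carry_out --commands '[{"tx": 0.03, "ty": -0.025, "tz": 0, "rx": 0, "ry": 0, "rz": 0, "jaw": 1}, {"tx": 0.07, "ty": -0.06, "tz": 0, "rx": 0, "ry": 0, "rz": 0, "jaw": 1}, {"tx": 0.115, "ty": -0.095, "tz": 0, "rx": 0, "ry": 0, "rz": 0, "jaw": 1}, {"tx": 0.16, "ty": -0.13, "tz": 0, "rx": 0, "ry": 0, "rz": 0, "jaw": 1}, {"tx": 0.2, "ty": -0.165, "tz": 0, "rx": 0, "ry": 0, "rz": 0, "jaw": 1}, {"tx": 0.23, "ty": -0.19, "tz": 0, "rx": 0, "ry": 0, "rz": 0, "jaw": 1}, {"tx": 0.25, "ty": -0.205, "tz": 0, "rx": 0, "ry": 0, "rz": 0, "jaw": 1}, {"tx": 0.25, "ty": -0.205, "tz": 0, "rx": 0, "ry": 0, "rz": 0, "jaw": 1}, {"tx": 0.25, "ty": -0.205, "tz": 0, "rx": 0, "ry": 0, "rz": 0, "jaw": 1}]'

```text
time: 1.42
position: [0.4458, 0.2489, 0.1888]
tool_rot: [2.222, 2.219, -0.0]
ft_force: [0.4, 0.1, -0.8]
grip_width: 1.002
```

```bash
python3 - <<'E'
from h import *
s,i=snap("wrist","w1"); print(s["time"],s["position"],s["tool_rot"],s["joint_positions"].round(2),proj(i,s["position"]))
s,i=snap("scene","s1"); print(proj(i,s["position"]))
s,i=snap("side","d1"); print(proj(i,s["position"]))
crop(0,"pics/s1.png",130,90,300,260,4,"pics/c6.png")
crop(0,"pics/d1.png",220,100,390,270,4,"pics/c7.png")
E
```

```text
1.425 [0.44583206 0.24886148 0.18879094] [ 2.22208999e+00  2.21947420e+00 -1.46136678e-05] [-0.28  0.04 -0.29  1.78  0.01  1.32 -0.57] [[254.69598514 218.97757522]]
[[196.19150948 168.23985302]]
[[310.30934912 187.05378563]]
```

View pics/w1.png

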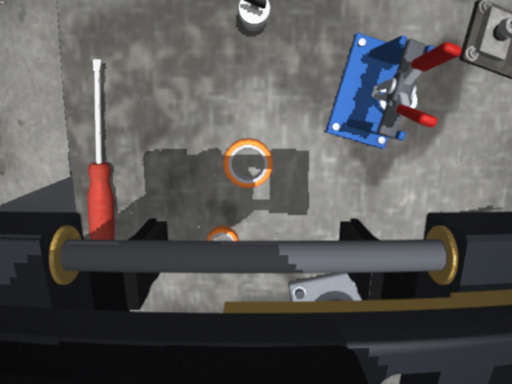

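View pics/c6.png

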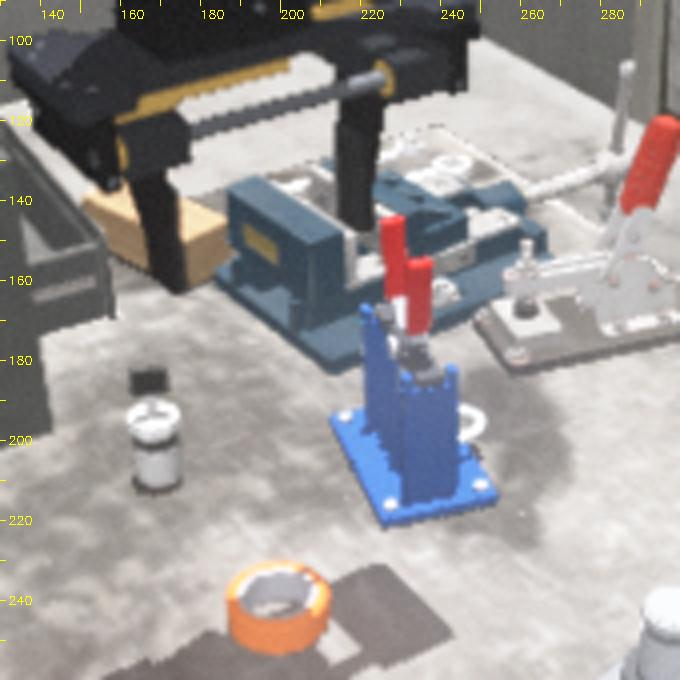

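View pics/c7.png

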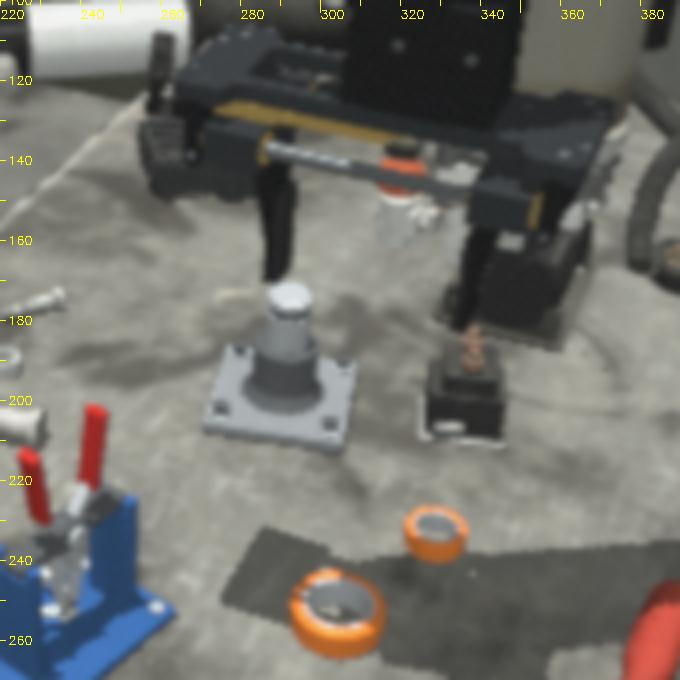

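```bash
python3 - <<'E'
from h import *
sc=load("s1")[1]; sd=load("d1")[1]; s,w=load("w1")
print(s["position"])
for a,b in(((219,147.5),(288,170.5)),((174.5,163),(335.5,182.5))): print(tri([(sc,a),(sd,b)]))
P=s["position"]
for dz in (0,.019,.03): print(dz,[proj(c,P+[dx,0,dz])[0].round(1).tolist() for c in(sc,sd,w) for dx in(-.051,.051)])
crop(0,"pics/w1.png",110,200,400,310,2,"pics/c8a.png")
im=cv2.imread("pics/s1.png")[110:170,150:240]; a=cv2.resize(im,None,fx=6,fy=6,interpolation=cv2.INTER_CUBIC); a=cv2.convertScaleAbs(a,alpha=2,beta=20); cv2.imwrite("pics/c8.png",a)
im=cv2.imread("pics/w1.png")[200:320,110:400]; a=cv2.resize(im,None,fx=2.7,fy=2.7,interpolation=cv2.INTER_CUBIC); a=cv2.convertScaleAbs(a,alpha=2.5,beta=20); cv2.imwrite("pics/c9.png",a)
E
```

```text
[0.44583206 0.24886148 0.18879094]
(array([0.49671984, 0.24957589, 0.21531906]), [np.float64(0.0009500392291234345), np.float64(0.000950039229123387)])
(array([0.40008091, 0.24656563, 0.21491163]), [np.float64(0.0028661331996818985), np.float64(0.0028661331996820004)])
0 [[171.4, 176.7], [219.4, 160.1], [334.8, 193.7], [286.9, 180.8], [170.7, 218.9], [338.6, 218.7]]
0.019 [[170.3, 167.7], [219.0, 151.5], [336.2, 185.8], [287.5, 173.1], [162.8, 229.8], [346.8, 229.7]]
0.03 [[169.7, 162.4], [218.8, 146.4], [336.9, 181.2], [287.9, 168.5], [157.5, 237.2], [352.3, 237.0]]
```

View pics/c8.png

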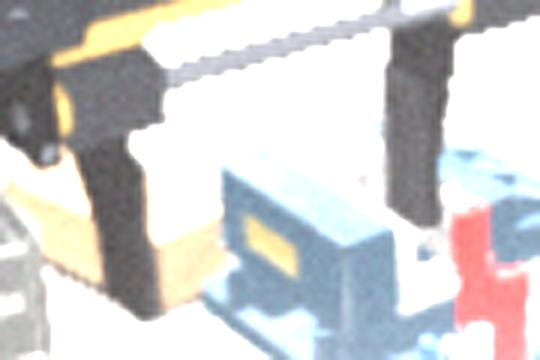

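View pics/c9.png

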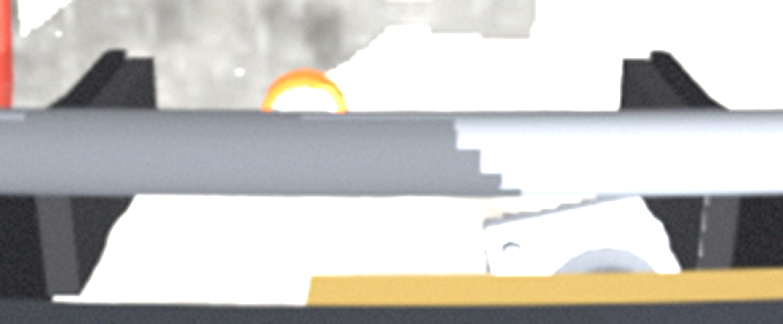

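The fingertips seem to sit about 26 mm above the stated TCP, and the fixed cameras disagree on the roller. I'll measure the roller by colour mask and fit it in all three cameras before trusting any height.

```bash
cat >> h.py <<'E'
def hullmask(im):  # orange
    hsv=cv2.cvtColor(im,cv2.COLOR_BGR2HSV); m=cv2.inRange(hsv,(7,150,120),(20,255,255))
    n,l,st,ce=cv2.connectedComponentsWithStats(m); return m,l,st,ce
def cyl(x,y,z0,z1,r,n=72):
    a=np.linspace(0,2*np.pi,n,endpoint=False); c=np.stack([x+r*np.cos(a),y+r*np.sin(a)],1)
    return np.vstack([np.c_[c,np.full(n,z0)],np.c_[c,np.full(n,z1)]])
def hcen(p):
    h=cv2.convexHull(p.astype(np.float32)); M=cv2.moments(h); return np.array([M["m10"]/M["m00"],M["m01"]/M["m00"],M["m00"]])
E
python3 - <<'E'
from h import *
obs={}
for nm in("scene0","side0","w1","wrist0"):
    im=cv2.imread(f"pics/{nm}.png"); m,l,st,ce=hullmask(im)
    for k in range(1,len(st)):
        if st[k,4]>60:
            p=np.argwhere(l==k)[:,::-1]; h=cv2.convexHull(p.astype(np.float32)); M=cv2.moments(h); print(nm,st[k],(M["m10"]/M["m00"],M["m01"]/M["m00"],M["m00"]))
            obs[nm,k]=np.array([M["m10"]/M["m00"],M["m01"]/M["m00"]])
import pickle; pickle.dump(obs,open("obs.pkl","wb"))
E
```

```text
side0 [293 246  23  18 147] (303.62471655328795, 254.74546485260768, 294.0)
w1 [224 139  48  49 582] (247.62062006971195, 162.82828838745183, 1817.0)
w1 [207 227  31  15 151] (222.7607973421927, 234.61351052048724, 301.0)
wrist0 [ 15   6  32  36 294] (30.631948507899356, 23.54437292763799, 854.5)
```

```bash
python3 - <<'E'
from h import *
im=cv2.imread("pics/scene0.png"); hsv=cv2.cvtColor(im,cv2.COLOR_BGR2HSV); print(hsv[248,190:210:4],hsv[250,199])
C=[]
for nm,lo,box in(("scene0",(5,90,90),(180,225,225,262)),("side0",(5,90,90),(285,235,322,272)),("w1",(5,90,90),(215,130,285,200))):
    im=cv2.imread(f"pics/{nm}.png"); hsv=cv2.cvtColor(im,cv2.COLOR_BGR2HSV); m=cv2.inRange(hsv,lo,(22,255,255))
    x0,y0,x1,y1=box; p=np.argwhere(m[y0:y1,x0:x1])[:,::-1]+[x0,y0]
    h=cv2.convexHull(p.astype(np.float32)); M=cv2.moments(h); c=np.array([M["m10"]/M["m00"],M["m01"]/M["m00"]]); print(nm,c,M["m00"],p.min(0),p.max(0))
    C.append((load(nm)[1],c,nm))
def res(v,S): return np.concatenate([hcen(proj(i,cyl(v[0],v[1],v[2],v[2]+.02,.027)))[:2]-c for i,c,n in S])
for S in (C,C[:2],C[1:],[C[0],C[2]]):
    r=least_squares(res,[.44,.25,0],args=(S,)); print([n for _,_,n in S],r.x*1000,r.fun)
for c in C:
    r=least_squares(lambda v:res([v[0],v[1],0],[c]),[.44,.25]); print("z0",c[2],r.x*1000,hcen(proj(c[0],cyl(*r.x,0,.02,.027))))
E
```

```text
[[ 10 147 220]
 [ 11 144 232]
 [ 11 146 232]
 [ 10 143 230]
 [ 10 140 220]] [ 10 146 229]
scene0 [198.95875139 241.76737272] 448.5 [187 231] [211 253]
side0 [306.21094244 250.6742568 ] 527.0 [293 235] [321 264]
w1 [247.66172775 162.89004419] 1923.5 [223 138] [272 188]
['scene0', 'side0', 'w1'] [438.83807002 253.32030309   1.64025181] [-1.06023812 -0.99262228 -1.29115413  1.59250298 -0.1776558   1.19351769]
['scene0', 'side0'] [438.14375601 248.09248348   2.67867042] [-0.13394412  0.11525895 -0.2114219  -0.09797014]
['side0', 'w1'] [438.64931316 255.85974527   9.91753272] [-1.24747334 -0.26333201 -0.4879514   0.13946385]
['scene0', 'w1'] [439.47071492 253.81534366  -2.17186491] [-0.78916611  0.14012038  0.44815792  0.18852367]
z0 scene0 [439.93168896 251.01136073] [198.95875002 241.76737332 534.60014489]
z0 side0 [438.26178715 245.50439996] [306.21094498 250.6742572  452.31261822]
z0 w1 [439.01268806 254.3842525 ] [ 247.6617276   162.89004404 1998.35733065]
```

The eye readings were off. By mask fit the roller is at about (439, 253) mm with its base near z = 0, consistent across the cameras. Fingertip height is still unclear, so I'll come down partway and look.

Call:
carry_out --commands '[{"tx": 0.004, "ty": -0.006, "tz": 0.04, "rx": 0, "ry": 0, "rz": 0, "jaw": 1}, {"tx": 0.004, "ty": -0.006, "tz": 0.09, "rx": 0, "ry": 0, "rz": 0, "jaw": 1}, {"tx": 0.004, "ty": -0.006, "tz": 0.125, "rx": 0, "ry": 0, "rz": 0, "jaw": 1}, {"tx": 0.004, "ty": -0.006, "tz": 0.14, "rx": 0, "ry": 0, "rz": 0, "jaw": 1}, {"tx": 0.004, "ty": -0.006, "tz": 0.14, "rx": 0, "ry": 0, "rz": 0, "jaw": 1}, {"tx": 0.004, "ty": -0.006, "tz": 0.14, "rx": 0, "ry": 0, "rz": 0, "jaw": 1}]'

```text
time: 2.33
position: [0.4404, 0.2545, 0.0503]
tool_rot: [2.221, 2.22, 0.004]
ft_force: [0.3, -0.2, -0.5]
grip_width: 0.999
```

```bash
python3 - <<'E'
from h import *
s,i=snap("wrist","w2"); print(s["time"],s["position"],s["tool_rot"],s["ft_force"].round(1),proj(i,s["position"]))
s,i=snap("scene","s2"); print(proj(i,s["position"]))
s,i=snap("side","d2"); print(proj(i,s["position"]))
crop(0,"pics/s2.png",130,150,280,270,5,"pics/c6.png")
crop(0,"pics/d2.png",250,170,390,280,5,"pics/c7.png")
E
```

```text
2.325 [0.44042399 0.25454249 0.05034489] [2.2213282  2.22032839 0.00421018] [ 0.3 -0.2 -0.5] [[254.67612661 219.01124297]]
[[196.97660155 225.56746523]]
[[305.6591001  239.82042562]]
```

View pics/w2.png

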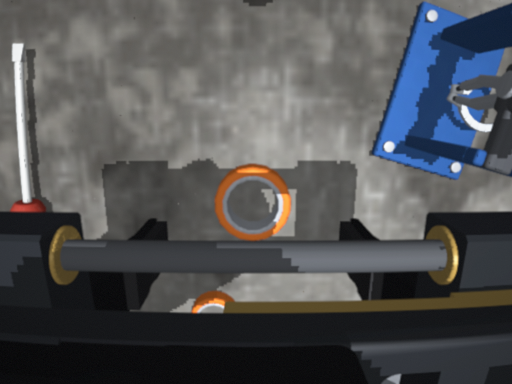

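View pics/c6.png

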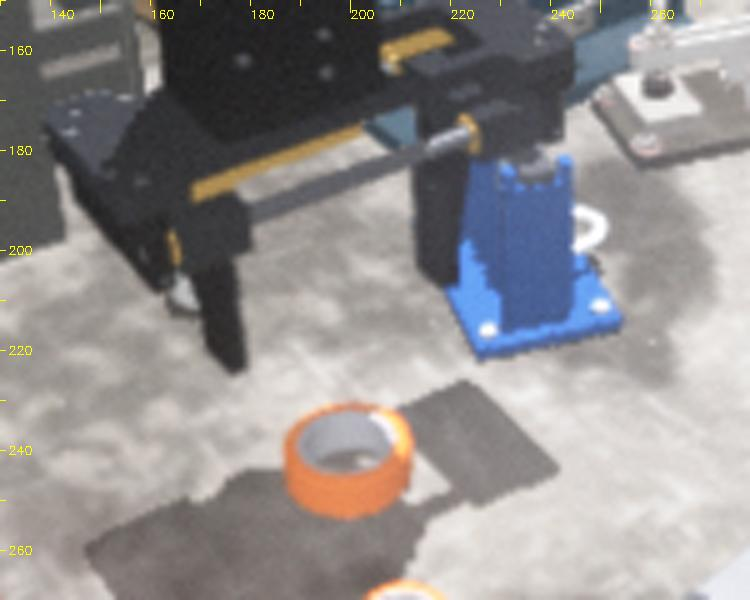

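View pics/c7.png

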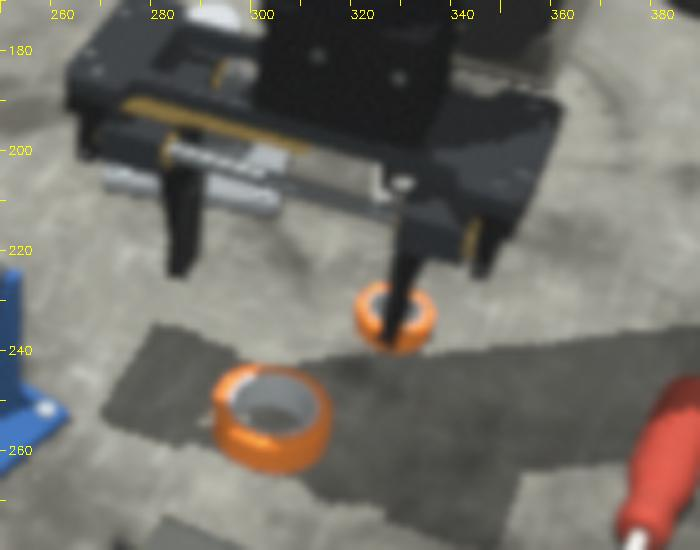

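Call:
carry_out --commands '[{"tx": -0.001, "ty": 0, "tz": 0.02, "rx": 0, "ry": 0, "rz": 0, "jaw": 1}, {"tx": -0.001, "ty": 0, "tz": 0.037, "rx": 0, "ry": 0, "rz": 0, "jaw": 1}, {"tx": -0.001, "ty": 0, "tz": 0.037, "rx": 0, "ry": 0, "rz": 0, "jaw": 1}, {"tx": -0.001, "ty": 0, "tz": 0.037, "rx": 0, "ry": 0, "rz": 0, "jaw": 1}]'

```text
time: 2.98
position: [0.4393, 0.2533, 0.0122]
tool_rot: [2.221, 2.222, 0.001]
ft_force: [0.1, -0.2, 0.4]
grip_width: 1.001
```

```bash
python3 - <<'E'
from h import *
s,i=snap("wrist","w3"); print(s["time"],s["position"],s["tool_rot"],s["ft_force"].round(1),proj(i,s["position"]))
s,i=snap("scene","s3"); print(proj(i,s["position"]))
s,i=snap("side","d3"); print(proj(i,s["position"]))
crop(0,"pics/s3.png",130,150,280,270,5,"pics/c6.png")
crop(0,"pics/d3.png",250,170,390,280,5,"pics/c7.png")
E
```

```text
2.975 [0.43934157 0.25326903 0.01219035] [2.22110714e+00 2.22153143e+00 9.78462816e-04] [ 0.1 -0.2  0.4] [[254.6596496 218.9680281]]
[[198.16965282 240.21273963]]
[[304.59591929 251.73017891]]
```

View pics/w3.png

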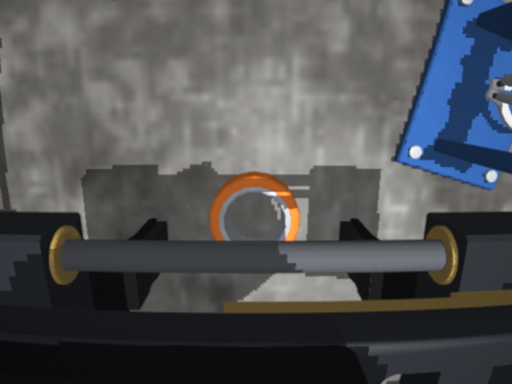

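View pics/c6.png

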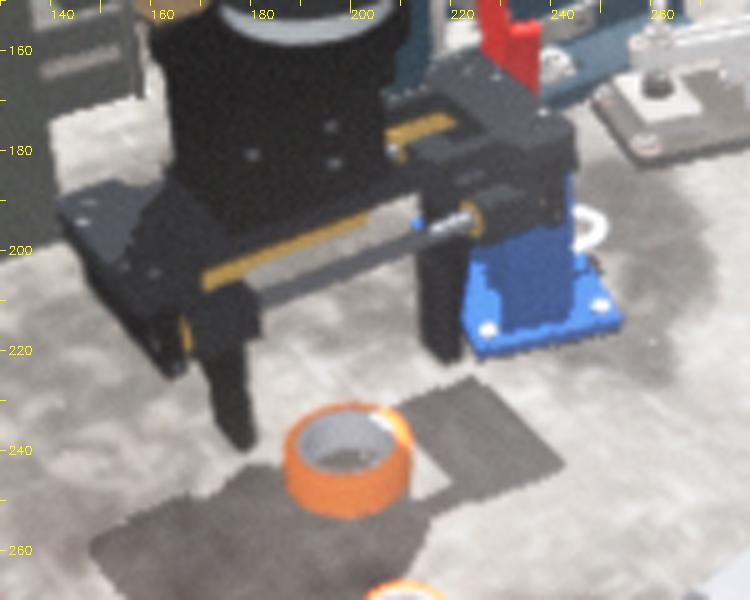

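View pics/c7.png

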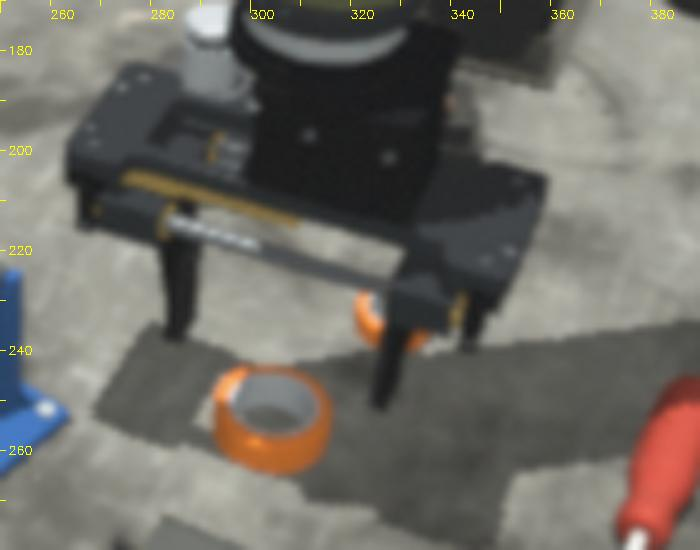

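```bash
python3 - <<'E'
from h import *
sc=load("s3")[1]; sd=load("d3")[1]; s,w=load("w3")
for a,b in(((220,223),(285.6,238)),((179,240),(326,251.6))): print(tri([(sc,a),(sd,b)]))
E
```

```text
(array([0.49070532, 0.25119259, 0.03442765]), [np.float64(0.002360533192426746), np.float64(0.0023605331924267765)])
(array([0.39400254, 0.25265188, 0.03441715]), [np.float64(0.0024836960621366206), np.float64(0.002483696062136646)])
```

Both cameras put the tips at z of about 34 mm with the reported TCP at 12 mm, so the fingers end about 22 mm short of it. I'll descend carefully and watch the force.

Call:
carry_out --commands '[{"tx": 0, "ty": 0, "tz": 0.01, "rx": 0, "ry": 0, "rz": 0, "jaw": 1}, {"tx": 0, "ty": 0, "tz": 0.018, "rx": 0, "ry": 0, "rz": 0, "jaw": 1}, {"tx": 0, "ty": 0, "tz": 0.018, "rx": 0, "ry": 0, "rz": 0, "jaw": 1}]'

```text
time: 3.5
position: [0.4381, 0.2524, -0.0074]
tool_rot: [-2.221, -2.221, 0.003]
ft_force: [-0.2, -0.1, 0.5]
grip_width: 1.004
```

```bash
python3 - <<'E'
from h import *
s,i=snap("scene","s4"); print(s["position"],proj(i,s["position"]))
s,i=snap("side","d4"); 
crop(0,"pics/s4.png",150,190,250,270,6,"pics/c6.png")
crop(0,"pics/d4.png",260,200,360,280,6,"pics/c7.png")
E
```

```text
[ 0.43813601  0.25243039 -0.00735438] [[198.46697008 247.75691169]]
```

View pics/c6.png

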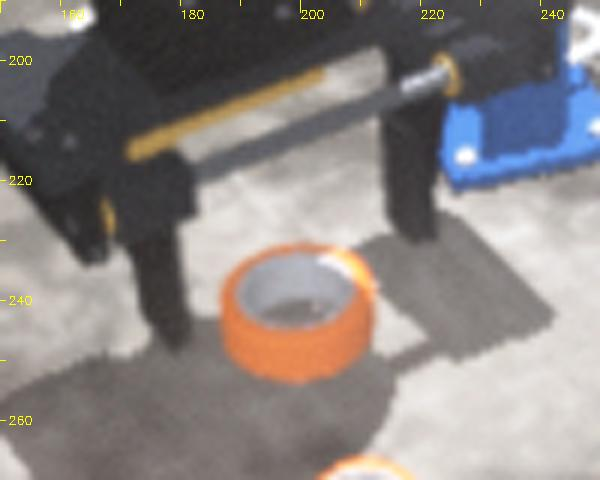

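View pics/c7.png

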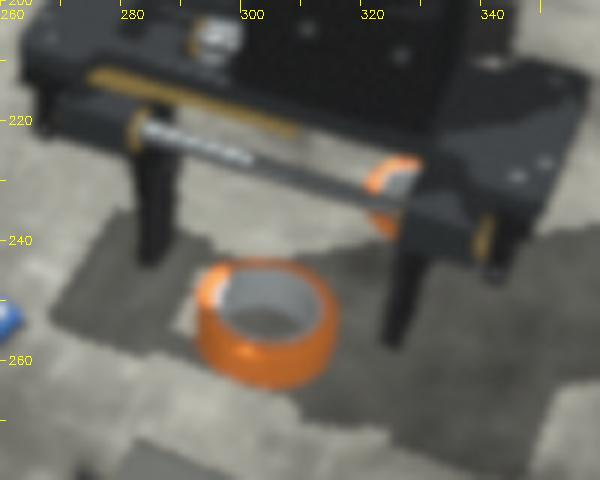

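Call:
carry_out --commands '[{"tx": 0.0005, "ty": 0, "tz": 0.005, "rx": 0, "ry": 0, "rz": 0, "jaw": 1}, {"tx": 0.0005, "ty": 0, "tz": 0.009, "rx": 0, "ry": 0, "rz": 0, "jaw": 1}, {"tx": 0.0005, "ty": 0, "tz": 0.009, "rx": 0, "ry": 0, "rz": 0, "jaw": 1}, {"tx": 0.0005, "ty": 0, "tz": 0.009, "rx": 0, "ry": 0, "rz": 0, "jaw": 0.7}, {"tx": 0.0005, "ty": 0, "tz": 0.009, "rx": 0, "ry": 0, "rz": 0, "jaw": 0.5}, {"tx": 0.0005, "ty": 0, "tz": 0.009, "rx": 0, "ry": 0, "rz": 0, "jaw": 0.5}, {"tx": 0.0005, "ty": 0, "tz": 0.009, "rx": 0, "ry": 0, "rz": 0, "jaw": 0.5}]' --grip_force 20

```text
time: 4.47
position: [0.4391, 0.2535, -0.0152]
tool_rot: [2.221, 2.221, 0.0]
ft_force: [0.1, 0.7, -0.2]
grip_width: 0.634
```

```bash
python3 - <<'E'
from h import *
s,i=snap("wrist","w5"); print(s["position"],s["grip_width"],s["ft_force"].round(1))
s,i=snap("scene","s5"); 
crop(0,"pics/s5.png",150,190,250,270,6,"pics/c6.png")
crop(0,"pics/w5.png",130,130,370,310,3,"pics/c7.png")
E
```

```text
[ 0.43908196  0.25346752 -0.01517777] 0.634220728869006 [ 0.1  0.7 -0.2]
```

View pics/c6.png

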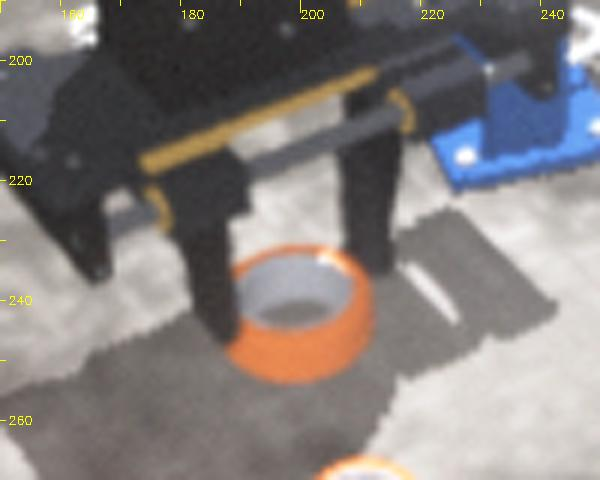

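View pics/c7.png

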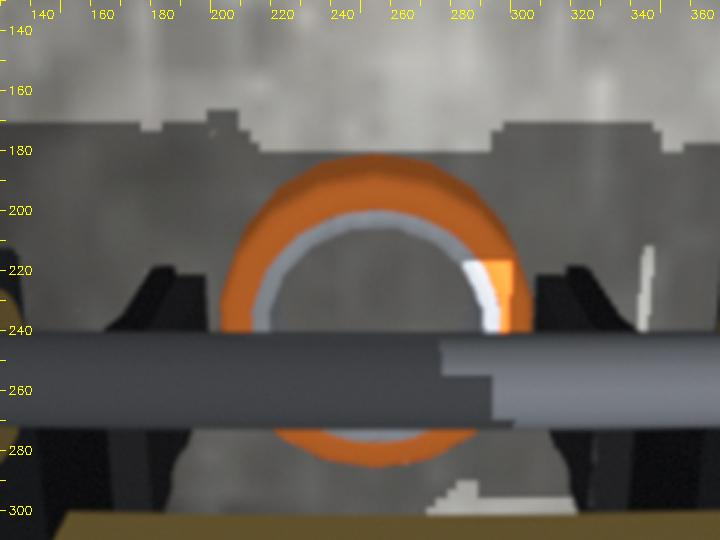

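```bash
python3 - <<'E'
from h import *
s,w=load("w5")
def ext(v):
    p=proj(w,cyl(v[0],v[1],0,.02,.027,180)); return np.array([p[:,0].min(),p[:,0].max(),p[:,1].min(),p[:,1].max()])
r=least_squares(lambda v: ext(v)-[203.5,307,181.7,285],[.439,.2535]); print(r.x,r.fun)
r=least_squares(lambda v: ext(v)[:3]-[203.5,307,181.7],[.439,.2535]); print(r.x,r.fun)
s0=load("wrist0")
w=load("wrist0")[1]
im=cv2.imread("pics/wrist0.png"); crop(0,"pics/wrist0.png",95,45,215,165,6,"pics/c8.png")
E
```

```text
[0.43924505 0.25415085] [-1.7005914   1.70400569 -2.35903928  2.69940006]
[0.43924817 0.25276348] [-1.58655161  1.58870917  0.14570202]
```

View pics/c8.png

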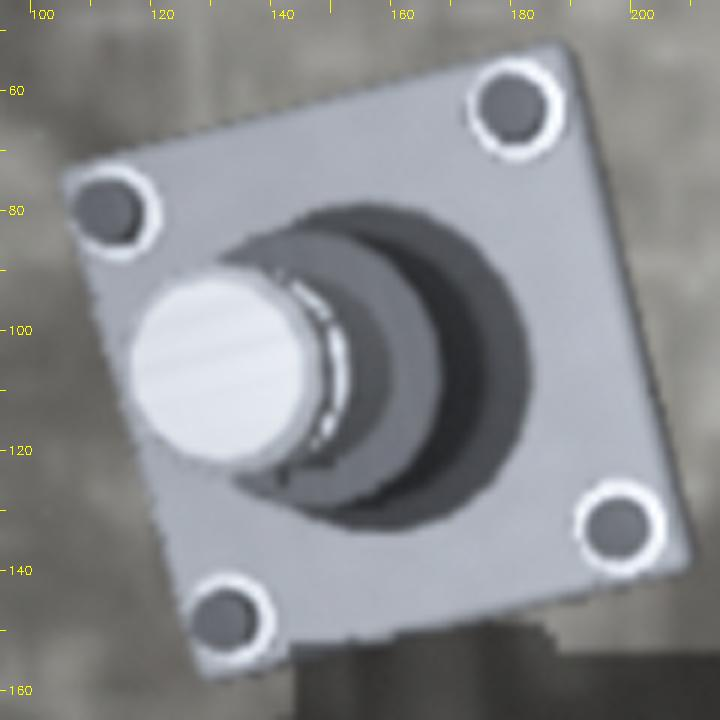

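The grip holds at 55 mm and the roller centre is within about 1 mm of the tool axis. Next I'll lift it and carry it above the stub.

Call:
carry_out --commands '[{"tx": 0, "ty": 0, "tz": -0.03, "rx": 0, "ry": 0, "rz": 0, "jaw": 0.5}, {"tx": 0, "ty": 0, "tz": -0.08, "rx": 0, "ry": 0, "rz": 0, "jaw": 0.5}, {"tx": -0.02, "ty": 0.01, "tz": -0.125, "rx": 0, "ry": 0, "rz": 0, "jaw": 0.5}, {"tx": -0.06, "ty": 0.034, "tz": -0.14, "rx": 0, "ry": 0, "rz": 0, "jaw": 0.5}, {"tx": -0.105, "ty": 0.06, "tz": -0.14, "rx": 0, "ry": 0, "rz": 0, "jaw": 0.5}, {"tx": -0.15, "ty": 0.085, "tz": -0.14, "rx": 0, "ry": 0, "rz": 0, "jaw": 0.5}, {"tx": -0.178, "ty": 0.1, "tz": -0.14, "rx": 0, "ry": 0, "rz": 0, "jaw": 0.5}, {"tx": -0.1865, "ty": 0.1065, "tz": -0.14, "rx": 0, "ry": 0, "rz": 0, "jaw": 0.5}, {"tx": -0.1865, "ty": 0.1065, "tz": -0.14, "rx": 0, "ry": 0, "rz": 0, "jaw": 0.5}, {"tx": -0.1865, "ty": 0.1065, "tz": -0.14, "rx": 0, "ry": 0, "rz": 0, "jaw": 0.5}, {"tx": -0.1865, "ty": 0.1065, "tz": -0.14, "rx": 0, "ry": 0, "rz": 0, "jaw": 0.5}]'

```text
time: 5.95
position: [0.545, 0.0687, 0.1248]
tool_rot: [-2.218, -2.224, -0.0]
ft_force: [0.5, -0.1, -1.4]
grip_width: 0.561
```

```bash
python3 - <<'E'
from h import *
s,i=snap("wrist","w6"); print(s["position"],s["tool_rot"],s["grip_width"],s["ft_force"].round(1),s["joint_positions"].round(2))
for nm in("scene","side"): s,i=snap(nm,nm+"6"); print(proj(i,s["position"]), proj(i,[.5455,.067,.092]))
crop(0,"pics/w6.png",130,80,370,310,3,"pics/c7.png")
crop(0,"pics/scene6.png",230,150,370,290,5,"pics/c6.png")
crop(0,"pics/side6.png",220,90,360,220,5,"pics/c5.png")
E
```

```text
[0.54498692 0.06865654 0.12482575] [-2.21834163e+00 -2.22409830e+00 -3.08024479e-04] 0.5607245915569705 [ 0.5 -0.1 -1.4] [-0.06  0.15 -0.12  1.78  0.02  1.2  -0.19]
[[297.78026348 225.67043054]] [[297.22971791 239.96014034]]
[[293.62560139 161.59376113]] [[292.75163555 172.07653692]]
```

View pics/c7.png

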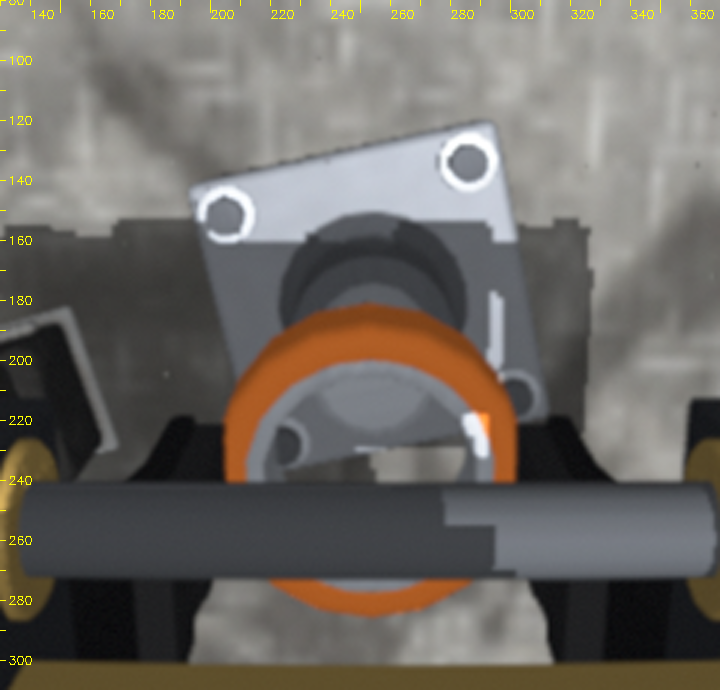

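View pics/c6.png

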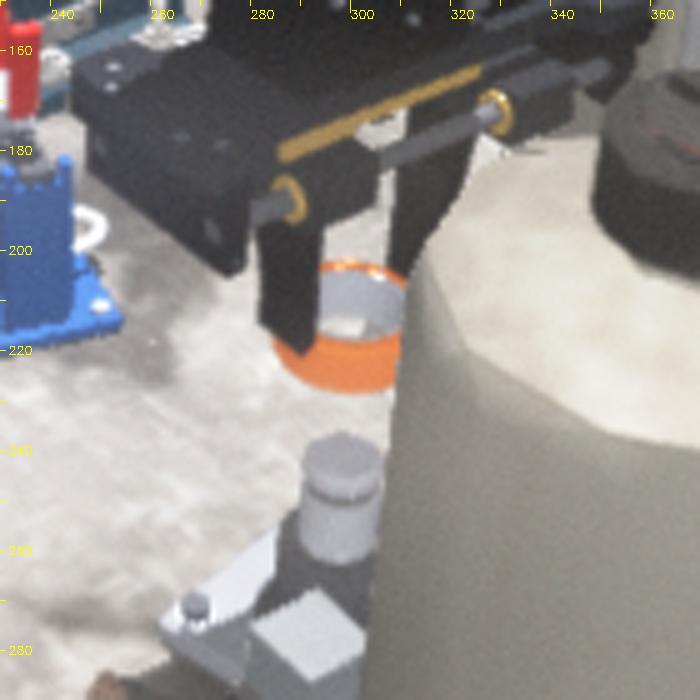

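View pics/c5.png

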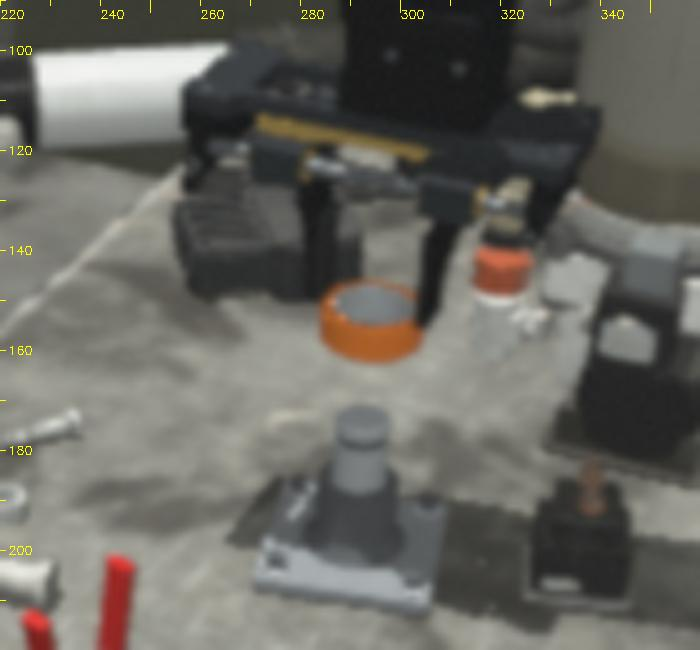

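```bash
python3 - <<'E'
from h import *
s,w=load("w6"); f=lambda a: np.round(a*1000,1)
print(f(s["position"]))
c=[atz(w,p,.012) for p in((193.3,142.3),(293.3,120.7),(312.7,218.3))]; print([f(x) for x in c],"ctr",f((c[0]+c[2])/2), f(np.linalg.norm(c[0]-c[1])),f(np.linalg.norm(c[2]-c[1])))
print("top",f(atz(w,(254.2,206.5),.092)))
b=[atz(w,p,.016) for p in((204.8,151.2),(286,133.2),(303,211.5),(223,227.5))]; print([f(x) for x in b], f(np.mean(b,0)))
w=load("wrist0")[1]
b=[atz(w,p,.016) for p in((113.2,80.3),(180.7,62.7),(198,133),(132.7,148.5))]; print("w0 bolts", f(np.mean(b,0)), [f(x) for x in b])
im=cv2.imread("pics/w6.png"); a=cv2.resize(im[170:240,195:315],None,fx=6,fy=6,interpolation=cv2.INTER_CUBIC); cv2.imwrite("pics/c8.png",cv2.convertScaleAbs(a,alpha=1.6))
E
```

```text
[545.   68.7 124.8]
[array([489.9, 103.3,  12. ]), array([579.7, 122.8,  12. ]), array([601. ,  31.5,  12. ])] ctr [545.4  67.4  12. ] 91.9 93.7
top [544.8  66.8  92. ]
[array([500.7,  95.7,  16. ]), array([573., 112.,  16.]), array([590.8,  39.5,  16. ]), array([515.7,  23.5,  16. ])] [545.1  67.7  16. ]
w0 bolts [545.   66.8  16. ] [array([500.5,  95. ,  16. ]), array([573.4, 111.3,  16. ]), array([589.3,  38.6,  16. ]), array([516.8,  22.4,  16. ])]
```

View pics/c8.png

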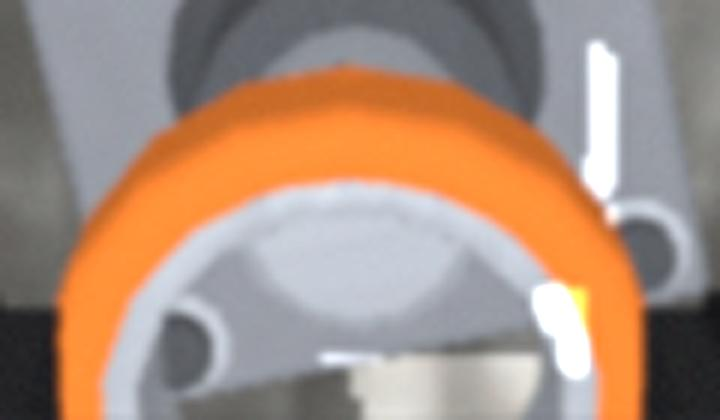

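Call:
carry_out --commands '[{"tx": -0.001, "ty": 0.0005, "tz": 0.005, "rx": 0, "ry": 0, "rz": 0, "jaw": 0.5}, {"tx": -0.001, "ty": 0.0005, "tz": 0.015, "rx": 0, "ry": 0, "rz": 0, "jaw": 0.5}, {"tx": -0.001, "ty": 0.0005, "tz": 0.015, "rx": 0, "ry": 0, "rz": 0, "jaw": 0.5}, {"tx": -0.001, "ty": 0.0005, "tz": 0.015, "rx": 0, "ry": 0, "rz": 0, "jaw": 0.5}]'

```text
time: 6.6
position: [0.5459, 0.066, 0.1096]
tool_rot: [-2.221, -2.221, 0.0]
ft_force: [0.6, -0.3, -1.2]
grip_width: 0.554
```

```bash
python3 - <<'E'
from h import *
s,i=snap("wrist","w7"); print(s["position"],s["tool_rot"],s["grip_width"],s["ft_force"].round(1))
for nm in("scene","side"): s,i=snap(nm,nm+"7"); print(s["position"])
im=cv2.imread("pics/w7.png"); a=cv2.resize(im[160:300,190:320],None,fx=5,fy=5,interpolation=cv2.INTER_CUBIC); cv2.imwrite("pics/c8.png",cv2.convertScaleAbs(a,alpha=1.6))
crop(0,"pics/scene7.png",260,190,320,270,8,"pics/c6.png")
crop(0,"pics/side7.png",260,130,330,210,8,"pics/c5.png")
E
```

```text
[0.54593387 0.06597902 0.10957634] [-2.22133568e+00 -2.22126674e+00  3.44918251e-04] 0.5538109810090005 [ 0.6 -0.3 -1.2]
[0.54611845 0.06600168 0.10979751]
[0.54619616 0.06598862 0.10993637]
```

View pics/c8.png

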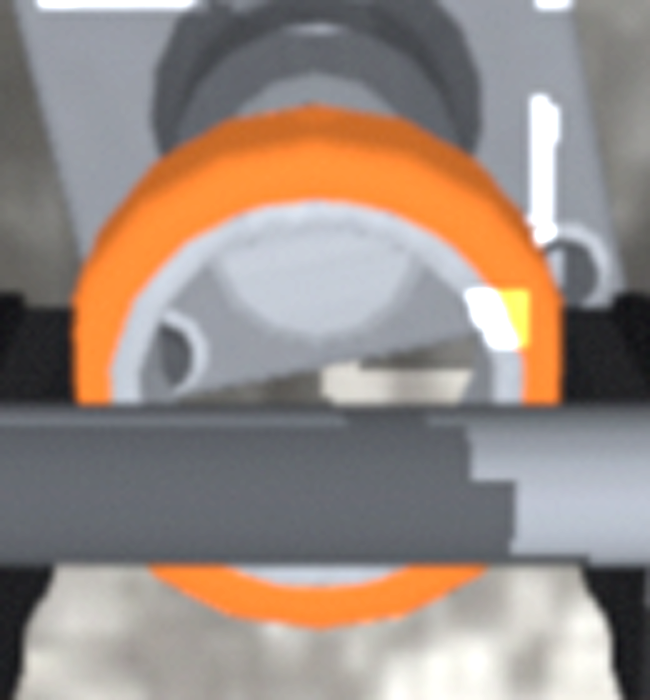

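View pics/c6.png

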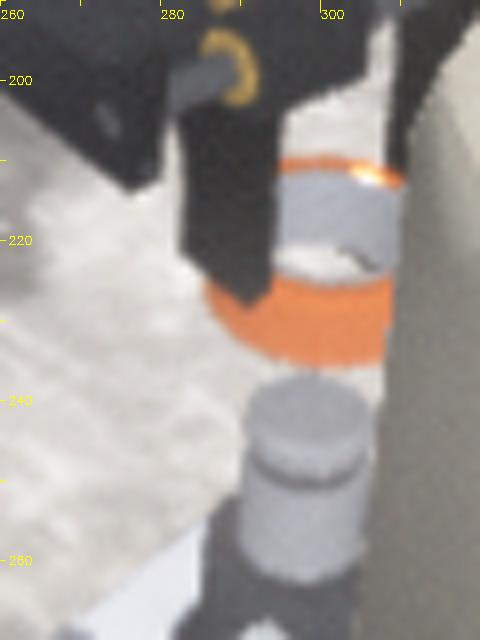

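View pics/c5.png

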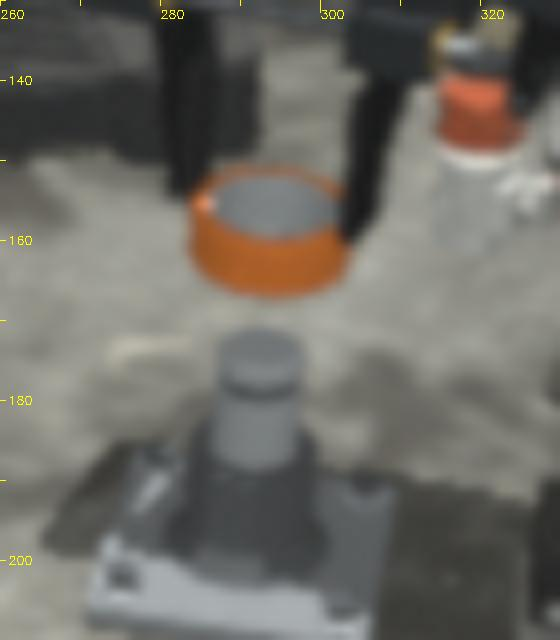

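```bash
python3 - <<'E'
from h import *
sc=load("scene7")[1]; sd=load("side7")[1]
S=lambda c:260+c/8
def E(i,x,y,z0,z1,r): p=proj(i,cyl(x,y,z0,z1,r,180)); return p[:,0].min(),p[:,0].max()
zb=.1096+.015
# roller: side L,R ; scene L
def fr(v): a=E(sd,*v,zb,zb+.02,.027); b=E(sc,*v,zb,zb+.02,.027); return [a[0]-S(190),a[1]-S(351),b[0]-S(203)]
def fs(v): a=E(sd,*v,.085,.089,.015); b=E(sc,*v,.085,.089,.015); return [a[0]-S(216),a[1]-S(304),b[0]-S(243),b[1]-S(375)]
for f in(fr,fs): r=least_squares(f,[.545,.067]); print(r.x*1000,r.fun)
E
```

```text
[547.45230183  63.30270805] [-0.68451865  0.69144681  0.02622321]
[546.90575743  64.24797195] [-0.20910964  0.20911908 -0.03297597  0.03641455]
```

Roller minus stub is (+0.5, −0.9) mm by the fixed cameras, so a small correction and then down onto the axle.

Call:
carry_out --commands '[{"tx": 0.0008, "ty": -0.0003, "tz": 0.015, "rx": 0, "ry": 0, "rz": 0, "jaw": 0.5}, {"tx": 0.0008, "ty": -0.0003, "tz": 0.028, "rx": 0, "ry": 0, "rz": 0, "jaw": 0.5}, {"tx": 0.0008, "ty": -0.0003, "tz": 0.036, "rx": 0, "ry": 0, "rz": 0, "jaw": 0.5}, {"tx": 0.0008, "ty": -0.0003, "tz": 0.044, "rx": 0, "ry": 0, "rz": 0, "jaw": 0.5}, {"tx": 0.0008, "ty": -0.0003, "tz": 0.044, "rx": 0, "ry": 0, "rz": 0, "jaw": 0.5}]'

```text
time: 7.38
position: [0.5452, 0.0666, 0.0649]
tool_rot: [-2.221, -2.221, 0.002]
ft_force: [-0.0, -0.2, -0.4]
grip_width: 0.559
```

Call:
carry_out --commands '[{"tx": 0, "ty": 0, "tz": 0.01, "rx": 0, "ry": 0, "rz": 0, "jaw": 0.5}, {"tx": 0, "ty": 0, "tz": 0.02, "rx": 0, "ry": 0, "rz": 0, "jaw": 0.5}, {"tx": 0, "ty": 0, "tz": 0.025, "rx": 0, "ry": 0, "rz": 0, "jaw": 0.5}, {"tx": 0, "ty": 0, "tz": 0.026, "rx": 0, "ry": 0, "rz": 0, "jaw": 0.5}, {"tx": 0, "ty": 0, "tz": 0.026, "rx": 0, "ry": 0, "rz": 0, "jaw": 0.5}]'

```text
time: 8.0
position: [0.5459, 0.0668, 0.0399]
tool_rot: [2.221, 2.221, 0.0]
ft_force: [0.1, -0.0, -0.5]
grip_width: 0.559
```

```bash
python3 - <<'E'
from h import *
s,i=snap("wrist","w8"); print(s["position"],s["tool_rot"],s["grip_width"],s["ft_force"].round(1))
for nm in("scene","side"): s,i=snap(nm,nm+"8")
crop(0,"pics/scene8.png",260,200,320,280,7,"pics/c6.png")
crop(0,"pics/side8.png",260,140,330,220,7,"pics/c5.png")
cv2.imwrite("pics/c4.png",np.hstack([cv2.imread("pics/c6.png"),np.zeros((560,5,3),np.uint8),cv2.imread("pics/c5.png")[:560]])[:,:800])
E
```

```text
[0.54590319 0.0668389  0.03990147] [2.22121412e+00 2.22136060e+00 4.38420581e-04] 0.5593234954127071 [ 0.1 -0.  -0.5]
```

View pics/c6.png

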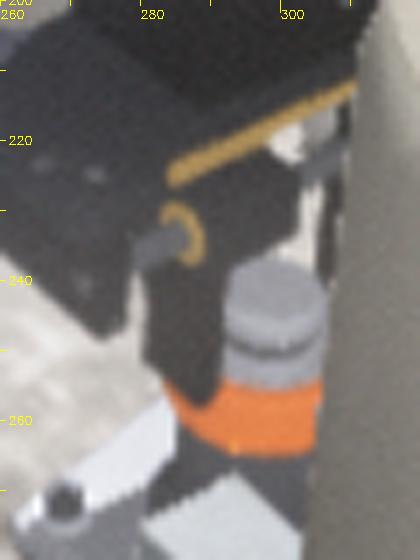

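View pics/c5.png

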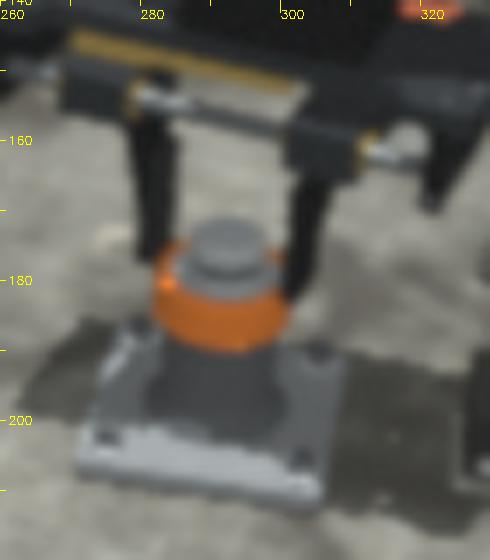

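Call:
carry_out --commands '[{"tx": 0, "ty": 0, "tz": 0.002, "rx": 0, "ry": 0, "rz": 0, "jaw": 0.5}, {"tx": 0, "ty": 0, "tz": 0.0035, "rx": 0, "ry": 0, "rz": 0, "jaw": 0.5}, {"tx": 0, "ty": 0, "tz": 0.0035, "rx": 0, "ry": 0, "rz": 0, "jaw": 0.5}]'

```text
time: 8.52
position: [0.5459, 0.0667, 0.0367]
tool_rot: [2.221, 2.221, 0.0]
ft_force: [-1.5, 0.2, 3.7]
grip_width: 0.56
```

Call:
carry_out --commands '[{"tx": 0, "ty": 0, "tz": 0.001, "rx": 0, "ry": 0, "rz": 0, "jaw": 0.5}, {"tx": 0, "ty": 0, "tz": 0.001, "rx": 0, "ry": 0, "rz": 0, "jaw": 0.65}, {"tx": 0, "ty": 0, "tz": 0.001, "rx": 0, "ry": 0, "rz": 0, "jaw": 0.85}, {"tx": 0, "ty": 0, "tz": 0.001, "rx": 0, "ry": 0, "rz": 0, "jaw": 0.95}, {"tx": 0, "ty": 0, "tz": 0.001, "rx": 0, "ry": 0, "rz": 0, "jaw": 0.95}]'

```text
time: 9.15
position: [0.5457, 0.0667, 0.035]
tool_rot: [-2.221, -2.221, 0.0]
ft_force: [0.4, -0.4, -0.4]
grip_width: 0.895
```

Call:
carry_out --commands '[{"tx": 0, "ty": 0, "tz": -0.02, "rx": 0, "ry": 0, "rz": 0, "jaw": 1}, {"tx": 0, "ty": 0, "tz": -0.06, "rx": 0, "ry": 0, "rz": 0, "jaw": 1}, {"tx": 0, "ty": 0, "tz": -0.11, "rx": 0, "ry": 0, "rz": 0, "jaw": 1}, {"tx": 0, "ty": 0, "tz": -0.16, "rx": 0, "ry": 0, "rz": 0, "jaw": 1}, {"tx": -0.03, "ty": 0, "tz": -0.18, "rx": 0, "ry": 0, "rz": 0, "jaw": 1}, {"tx": -0.06, "ty": 0, "tz": -0.18, "rx": 0, "ry": 0, "rz": 0, "jaw": 1}, {"tx": -0.06, "ty": 0, "tz": -0.18, "rx": 0, "ry": 0, "rz": 0, "jaw": 1}]'

```text
time: 10.02
position: [0.5458, 0.0036, 0.2155]
tool_rot: [2.226, 2.215, -0.001]
ft_force: [-0.8, 0.2, 0.5]
grip_width: 0.997
```

```bash
python3 - <<'E'
from h import *
s,i=snap("wrist","w9"); print(s["time"],s["position"],s["tool_rot"],s["grip_width"],s["ft_force"].round(1))
for nm in("scene","side"): s,i=snap(nm,nm+"9")
crop(0,"pics/scene9.png",260,210,320,290,7,"pics/c6.png")
crop(0,"pics/side9.png",260,150,330,230,7,"pics/c5.png")
crop(0,"pics/w9.png",170,80,340,240,4,"pics/c4.png")
E
```

```text
10.025 [0.54582711 0.00357139 0.21546624] [ 2.22610694e+00  2.21496254e+00 -7.00385768e-04] 0.9974297835628276 [-0.8  0.2  0.5]
```

View pics/c6.png

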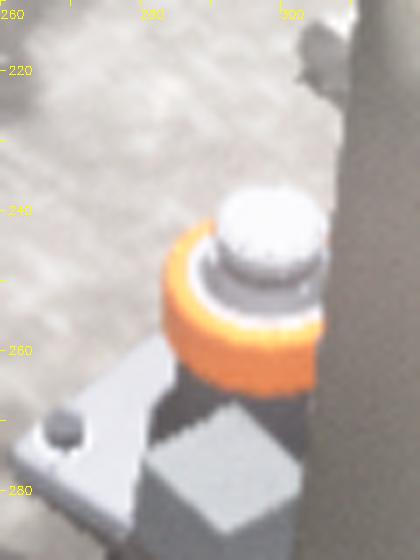

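View pics/c5.png

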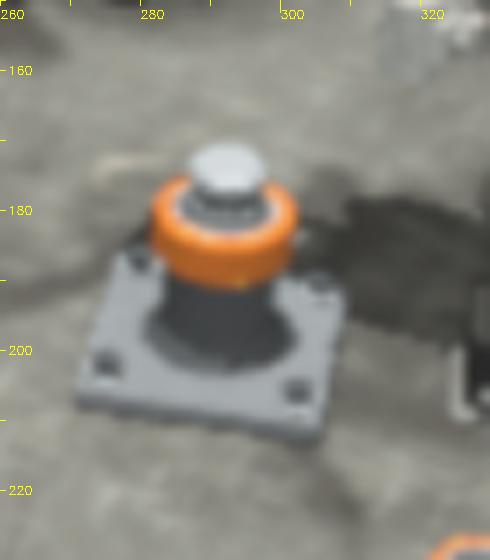

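View pics/c4.png

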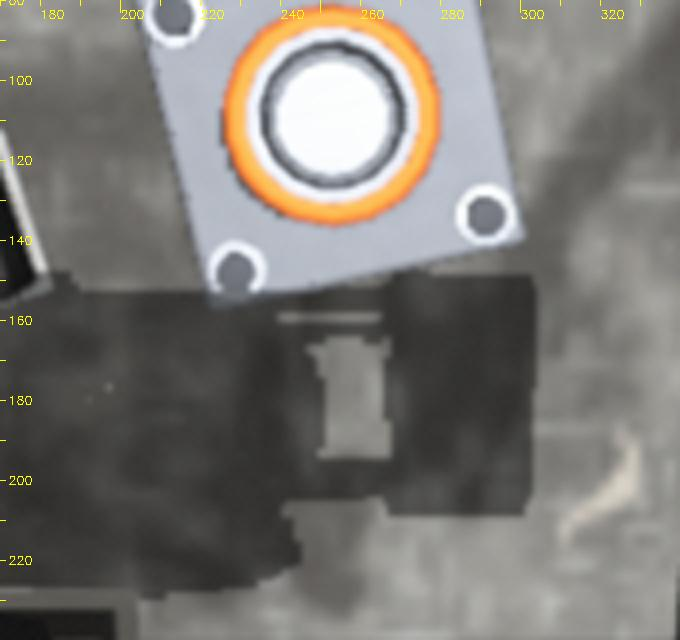

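The roller sits flat on the shoulder, with an even ring around the axle end at (253,109) in the wrist view and level in the side view. Next I'll work out how much room the gripper body leaves above the handles, and where the pliers are.

```bash
python3 - <<'E'
from h import *
f=lambda a: np.round(a*1000,1)
s,w=load("w9"); print("stub top",f(atz(w,(253,109.3),.092)))
b=[atz(w,p,.016) for p in ((213.3,84.3),(290.7,134),(228.7,147.5))]; print("bolt diag mid",f((b[0]+b[1])/2))
sc=load("s3")[1]; sd=load("d3")[1]; P=load("s3")[0]["position"]; print(f(P))
for a,b in(((224,193.6),(283,214)),((167,216),(342,232))): X,r=tri([(sc,a),(sd,b)]); print("ring",f(X-P),f(np.array(r)))
a=cv2.convertScaleAbs(cv2.resize(cv2.imread("pics/side6.png")[95:170,250:345],None,fx=8,fy=8,interpolation=cv2.INTER_CUBIC),alpha=2,beta=20); cv2.imwrite("pics/c3.png",a)
E
```

```text
stub top [545.1  67.2  92. ]
bolt diag mid [544.6  66.5  16. ]
[439.5 253.4  12.4]
ring [62.9 -1.5 91.3] [4. 4.]
ring [-67.8  -1.4  91.3] [6.1 6.1]
```

View pics/c3.png

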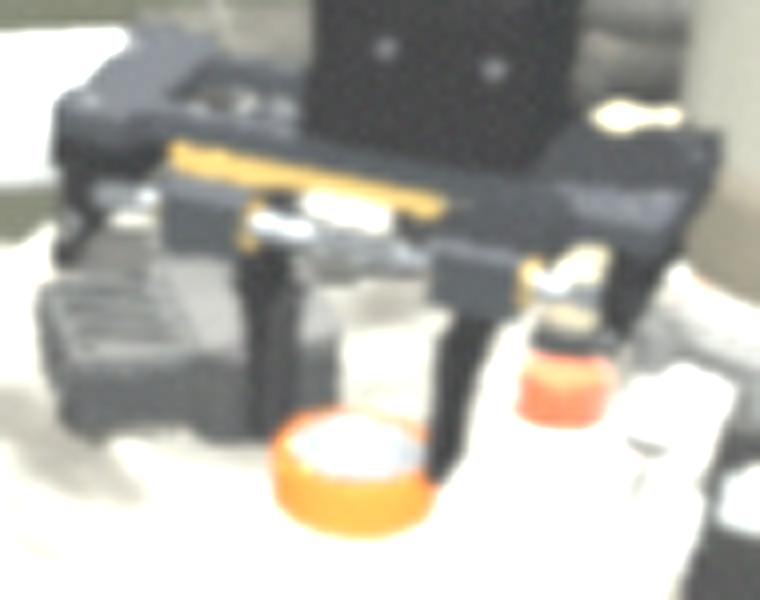

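Now turning the tool so its jaws lie along the stand's y and the camera is on the ring side, and moving above the pliers.

Call:
carry_out --commands '[{"tx": 0.02, "ty": 0.002, "tz": -0.01, "rx": 0, "ry": 0, "rz": 0.16, "jaw": 1}, {"tx": 0.05, "ty": 0.005, "tz": -0.02, "rx": 0, "ry": 0, "rz": 0.33, "jaw": 1}, {"tx": 0.085, "ty": 0.008, "tz": -0.03, "rx": 0, "ry": 0, "rz": 0.5, "jaw": 1}, {"tx": 0.12, "ty": 0.012, "tz": -0.04, "rx": 0, "ry": 0, "rz": 0.67, "jaw": 1}, {"tx": 0.155, "ty": 0.015, "tz": -0.045, "rx": 0, "ry": 0, "rz": 0.84, "jaw": 1}, {"tx": 0.19, "ty": 0.018, "tz": -0.045, "rx": 0, "ry": 0, "rz": 1.01, "jaw": 1}, {"tx": 0.225, "ty": 0.02, "tz": -0.045, "rx": 0, "ry": 0, "rz": 1.18, "jaw": 1}, {"tx": 0.26, "ty": 0.024, "tz": -0.045, "rx": 0, "ry": 0, "rz": 1.35, "jaw": 1}, {"tx": 0.29, "ty": 0.027, "tz": -0.045, "rx": 0, "ry": 0, "rz": 1.52, "jaw": 1}, {"tx": 0.315, "ty": 0.03, "tz": -0.045, "rx": 0, "ry": 0, "rz": 1.69, "jaw": 1}, {"tx": 0.325, "ty": 0.03, "tz": -0.045, "rx": 0, "ry": 0, "rz": 1.83, "jaw": 1}, {"tx": 0.325, "ty": 0.03, "tz": -0.045, "rx": 0, "ry": 0, "rz": 1.83, "jaw": 1}]'

```text
time: 11.68
position: [0.5743, 0.3343, 0.2594]
tool_rot: [-3.116, 0.397, 0.003]
ft_force: [-0.5, -1.1, -0.0]
grip_width: 1.0
```

```bash
python3 - <<'E'
from h import *
s,i=snap("wrist","w10"); print(s["time"],s["position"],Ro.from_rotvec(s["tool_rot"]).as_matrix().round(3),s["grip_width"],s["ft_force"].round(1),s["joint_positions"].round(2))
E
```

```text
11.675 [0.57425853 0.33429322 0.25936181] [[ 0.968 -0.251 -0.002]
 [-0.251 -0.968  0.   ]
 [-0.002  0.    -1.   ]] 0.9995212825145149 [-0.5 -1.1 -0. ] [-0.47  0.34 -0.13  1.29  0.04  1.52 -2.42]
```

View pics/w10.png

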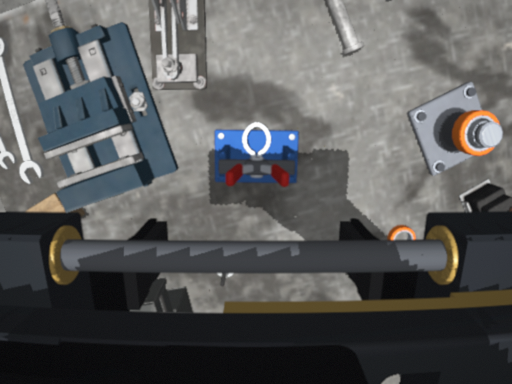

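```bash
python3 - <<'E'
from h import *
crop(0,"pics/w10.png",205,110,310,225,6,"pics/c4.png")
s,w=load("w10")
E
```

```text
(no output)
```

View pics/c4.png

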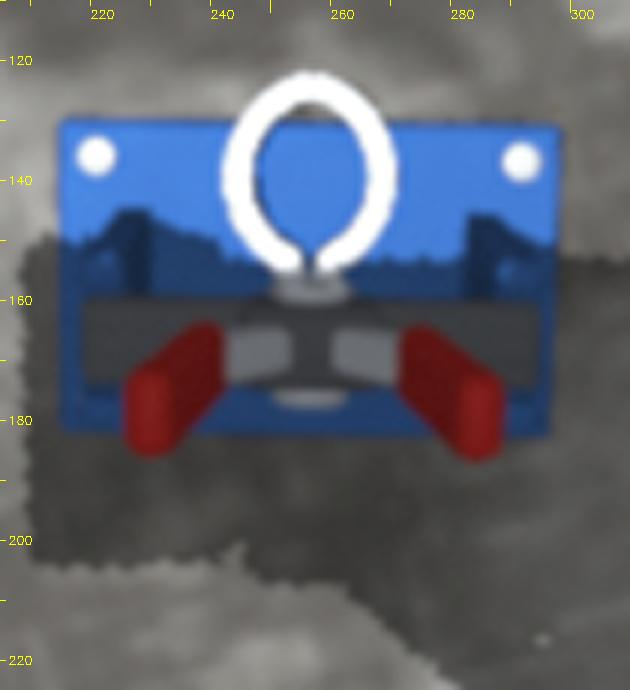

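```bash
python3 - <<'E'
from h import *
s,w=load("w10"); f=lambda a: np.round(np.array(a)*1000,1)
S=lambda x,y:(205+x/6,110+y/6)
R=Ro.from_rotvec(s["tool_rot"]).as_matrix(); P=s["position"]
T=lambda X: f(R.T@(X-P))  # tool coords
c=[atz(w,S(*p),.008) for p in((60,120),(562,127),(550,437),(62,430))]
print("base ctr",f(np.mean(c,0)),"yaw",np.degrees(np.arctan2(*(c[0]-c[1])[[0,1]])),[f(x) for x in c])
for zt in(.080,.084,.088,.092):
    b=[atz(w,S(*p),zt) for p in((80,297),(540,297),(540,385),(80,385))]; print(zt,"len",f(np.linalg.norm(b[0]-b[1])),f(np.linalg.norm(b[1]-b[2])),"ctr",f(np.mean(b,0)),"tool",T(np.mean(b,0)))
for zt in(.15,.156,.16):
    h=[atz(w,S(*p),zt) for p in((148,412),(478,422))]; print(zt,f(h[0]),f(h[1]),"mid",f((h[0]+h[1])/2),T((h[0]+h[1])/2),f(np.linalg.norm(h[0]-h[1])))
for zt in(.016,.02,.024):
    r=[atz(w,S(*p),zt) for p in((310,72),(222,178),(397,178))]; print("ring",zt,[f(x) for x in r],f(np.linalg.norm(r[1]-r[2])),T((r[1]+r[2])/2),T(r[0]))
E
```

```text
base ctr [572.3 330.8   8. ] yaw 15.25945790786349 [array([619.7, 374.1,   8. ]), array([591.1, 269.3,   8. ]), array([524.7, 287.2,   8. ]), array([553.5, 392.5,   8. ])]
0.08 len 85.0 16.6 ctr [571.7 331.4  80. ] tool [ -1.5   3.4 179.4]
0.084 len 84.1 16.4 ctr [572.4 331.2  84. ] tool [ -0.8   3.4 175.4]
0.088 len 83.2 16.2 ctr [573.1 331.1  88. ] tool [-1.000e-01  3.400e+00  1.714e+02]
0.092 len 82.3 16.1 ctr [573.7 331.   92. ] tool [  0.6   3.3 167.4]
0.15 [579.4 355.6 150. ] [565.3 307.3 150. ] mid [572.3 331.4 150. ] [ -1.    3.2 109.4] 50.3
0.156 [580.5 354.9 156. ] [566.7 307.5 156. ] mid [573.6 331.2 156. ] [  0.3   3.1 103.4] 49.3
0.16 [581.3 354.4 160. ] [567.6 307.7 160. ] mid [574.5 331.  160. ] [ 1.2  3.1 99.4] 48.7
ring 0.016 [array([616.4, 319.3,  16. ]), array([599.4, 343. ,  16. ]), array([590.1, 306.8,  16. ])] 37.3 [ 22.6   3.9 243.3] [ 44.9   3.9 243.3]
ring 0.02 [array([616.6, 319.3,  20. ]), array([599.8, 342.8,  20. ]), array([590.5, 306.9,  20. ])] 37.0 [ 23.    3.8 239.3] [ 45.1   3.9 239.3]
ring 0.024 [array([616.8, 319.3,  24. ]), array([600.1, 342.5,  24. ]), array([591., 307.,  24.])] 36.7 [ 23.4   3.8 235.3] [ 45.3   3.8 235.3]
```

Pliers grip point is at about (573, 331, 128) mm with its y axis at 15.3°, which agrees with the stand's base centre at (572, 331). Lowering around the handles, stopping short to check.

Call:
carry_out --commands '[{"tx": 0, "ty": 0.003, "tz": 0.03, "rx": 0, "ry": 0, "rz": 0.012, "jaw": 1}, {"tx": 0, "ty": 0.003, "tz": 0.07, "rx": 0, "ry": 0, "rz": 0.012, "jaw": 1}, {"tx": 0, "ty": 0.003, "tz": 0.11, "rx": 0, "ry": 0, "rz": 0.012, "jaw": 1}, {"tx": 0, "ty": 0.003, "tz": 0.14, "rx": 0, "ry": 0, "rz": 0.012, "jaw": 1}, {"tx": 0, "ty": 0.003, "tz": 0.15, "rx": 0, "ry": 0, "rz": 0.012, "jaw": 1}, {"tx": 0, "ty": 0.003, "tz": 0.15, "rx": 0, "ry": 0, "rz": 0.012, "jaw": 1}, {"tx": 0, "ty": 0.003, "tz": 0.15, "rx": 0, "ry": 0, "rz": 0.012, "jaw": 1}]'

```text
time: 12.6
position: [0.576, 0.3294, 0.1122]
tool_rot: [-3.111, 0.424, -0.004]
ft_force: [-0.9, -0.4, 0.3]
grip_width: 1.004
```

```bash
python3 - <<'E'
from h import *
s,i=snap("wrist","w11"); print(s["time"],s["position"],Ro.from_rotvec(s["tool_rot"]).as_matrix().round(3),s["ft_force"].round(1))
for nm in("scene","side"): snap(nm,nm+"11")
crop(0,"pics/scene11.png",190,100,280,230,5,"pics/c6.png")
crop(0,"pics/side11.png",190,150,290,280,5,"pics/c5.png")
E
```

```text
12.6 [0.57600622 0.32938736 0.11218656] [[ 0.964 -0.268  0.003]
 [-0.268 -0.964  0.001]
 [ 0.002 -0.002 -1.   ]] [-0.9 -0.4  0.3]
```

View pics/w11.png

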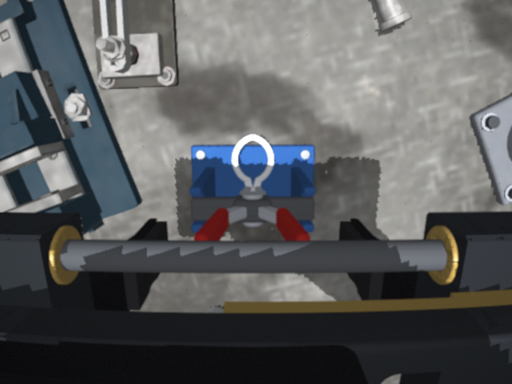

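View pics/c6.png

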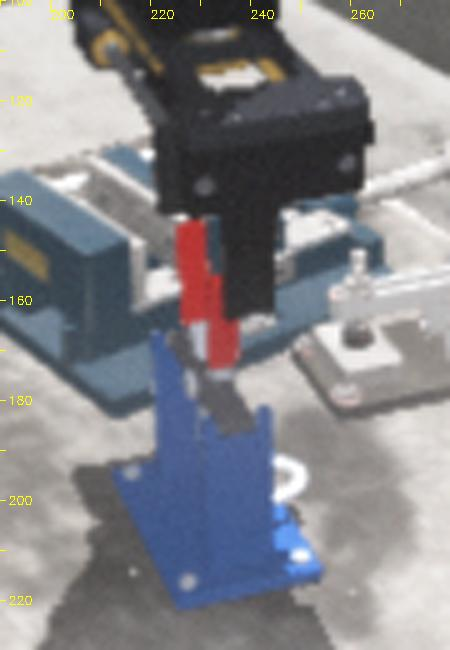

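View pics/c5.png

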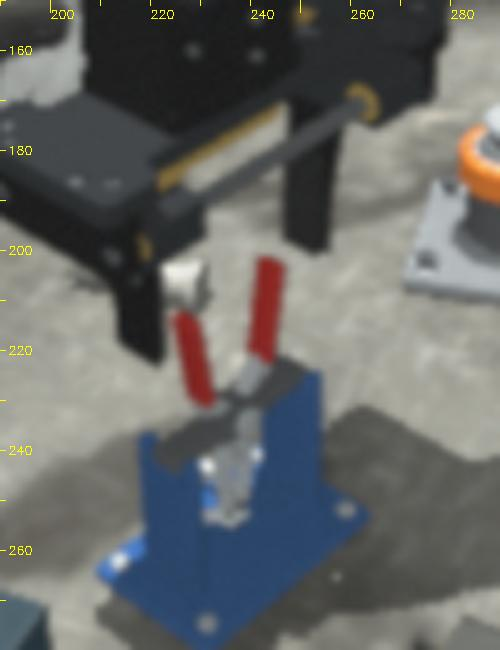

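```bash
python3 - <<'E'
from h import *
crop(0,"pics/w11.png",175,125,330,245,5,"pics/c4.png")
E
```

```text
(no output)
```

View pics/c4.png

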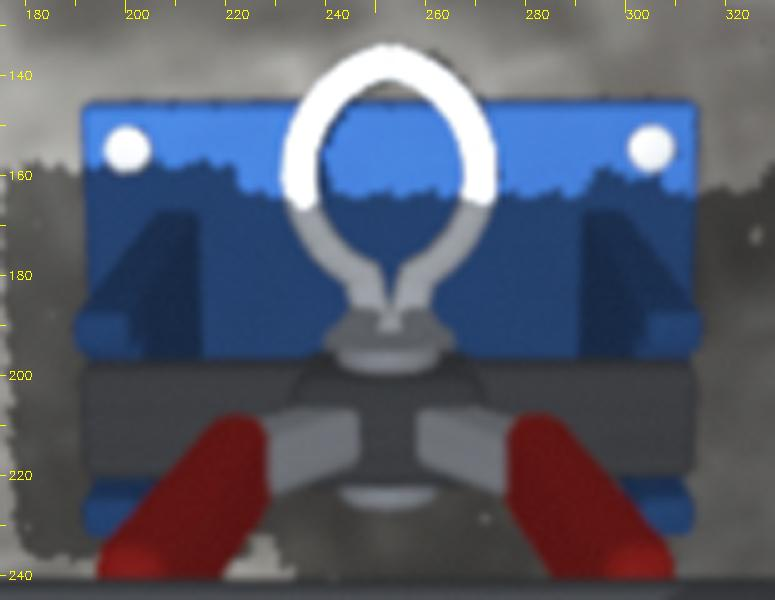

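```bash
python3 - <<'E'
from h import *
s,w=load("w11"); f=lambda a: np.round(np.array(a)*1000,1)
S=lambda x,y:(175+x/5,125+y/5)
R=Ro.from_rotvec(s["tool_rot"]).as_matrix(); P=s["position"]
T=lambda X: f(R.T@(X-P))
for zt in(.084,.086,.088):
    b=[atz(w,S(*p),zt) for p in((80,360),(696,360),(696,477),(80,477))]; print(zt,"len",f(np.linalg.norm(b[2]-b[3])),f(np.linalg.norm(b[1]-b[2])),"ctr",f(np.mean(b,0)),"tool",T(np.mean(b,0)), "lower edge tool",T((b[2]+b[3])/2))
    print("upper edge at bottom", T(atz(w,S(388,360),zt-.008)))
c=[atz(w,S(*p),.008) for p in((82,102),(696,102),)]; print("base +x edge tool",T((c[0]+c[1])/2),f((c[0]+c[1])/2),np.degrees(np.arctan2(*(c[0]-c[1])[[0,1]])))
for zt in(.02,.024): r=[atz(w,S(*p),zt) for p in((390,42),(283,165),(497,165))]; print("ring",T(r[0]),T((r[1]+r[2])/2))
d=lambda: 0
E
```

```text
0.084 len 85.5 16.8 ctr [572.2 331.4  84. ] tool [-4.2 -0.8 28.2] lower edge tool [-12.6  -0.8  28.2]
upper edge at bottom [ 2.1 -0.8 36.2]
0.086 len 84.7 16.7 ctr [572.8 331.2  86. ] tool [-3.6 -0.8 26.2] lower edge tool [-11.9  -0.8  26.2]
upper edge at bottom [ 2.6 -0.8 34.2]
0.088 len 84.0 16.5 ctr [573.4 331.   88. ] tool [-3.  -0.8 24.2] lower edge tool [-11.3  -0.8  24.2]
upper edge at bottom [ 3.1 -0.8 32.2]
base +x edge tool [ 30.9  -0.8 104.3] [606.2 322.1   8. ] 15.460844418009291
ring [42.1 -0.6 92.3] [21.4 -0.6 92.2]
ring [42.4 -0.6 88.3] [22.  -0.6 88.2]
```

Call:
carry_out --commands '[{"tx": -0.0037, "ty": -0.0008, "tz": 0.005, "rx": 0, "ry": 0, "rz": 0, "jaw": 1}, {"tx": -0.0037, "ty": -0.0008, "tz": 0.013, "rx": 0, "ry": 0, "rz": 0, "jaw": 1}, {"tx": -0.0037, "ty": -0.0008, "tz": 0.019, "rx": 0, "ry": 0, "rz": 0, "jaw": 1}, {"tx": -0.0037, "ty": -0.0008, "tz": 0.019, "rx": 0, "ry": 0, "rz": 0, "jaw": 1}, {"tx": -0.0037, "ty": -0.0008, "tz": 0.019, "rx": 0, "ry": 0, "rz": 0, "jaw": 1}]'

```text
time: 13.38
position: [0.5717, 0.3306, 0.0913]
tool_rot: [3.113, -0.425, 0.0]
ft_force: [0.1, -0.0, 0.0]
grip_width: 1.0
```

```bash
python3 - <<'E'
from h import *
s,i=snap("wrist","w12"); print(s["time"],s["position"],Ro.from_rotvec(s["tool_rot"]).as_matrix().round(3),s["ft_force"].round(1))
for nm in("scene","side"): snap(nm,nm+"12")
crop(0,"pics/scene12.png",190,100,280,230,5,"pics/c6.png")
crop(0,"pics/side12.png",190,150,290,280,5,"pics/c5.png")
crop(0,"pics/w12.png",140,135,370,310,3,"pics/c4.png")
E
```

```text
13.375 [0.57170026 0.3306318  0.0912609 ] [[ 0.963 -0.268  0.   ]
 [-0.268 -0.963 -0.   ]
 [ 0.    -0.    -1.   ]] [ 0.1 -0.   0. ]
```

View pics/c4.png

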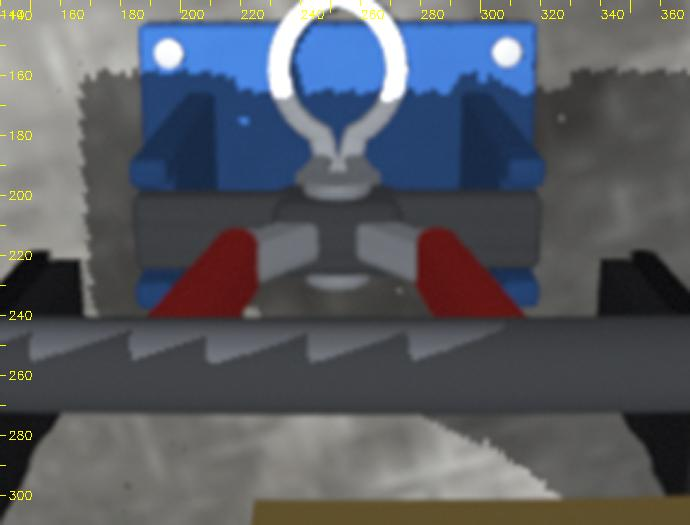

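View pics/c6.png

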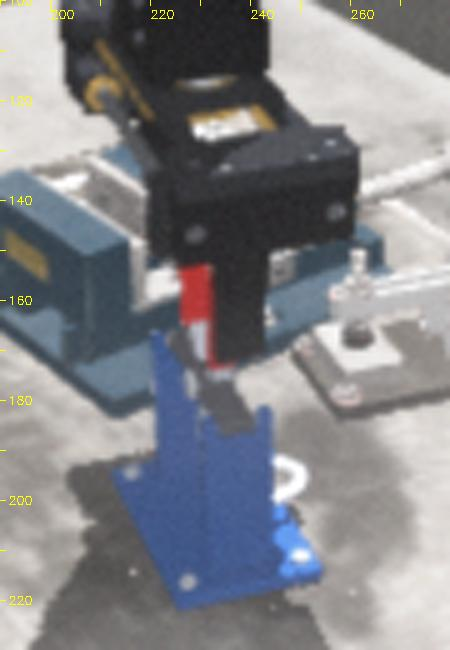

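View pics/c5.png

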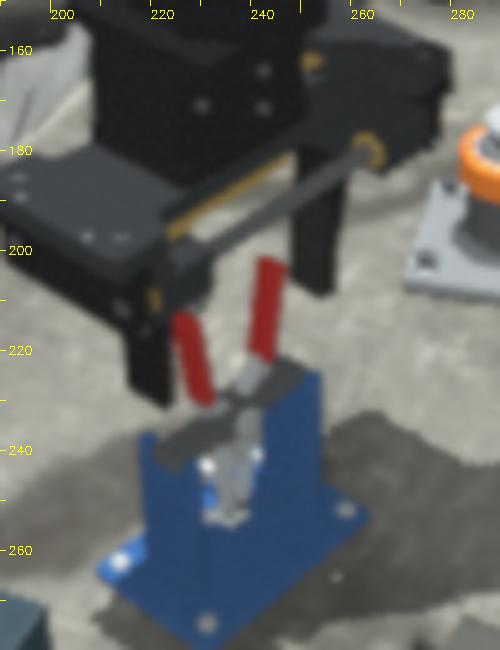

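```bash
python3 - <<'E'
from h import *
s,w=load("w12"); P=s["position"]; R=Ro.from_rotvec(s["tool_rot"]).as_matrix()
for nm,x0,y0 in(("scene12",190,100),("side12",190,150)):
    i=load(nm)[1]
    for dz in(-.022,-.03):
        q=proj(i,np.array([P+R@[0,y,dz] for y in(-.051,.051)])); print(nm,dz,((q-[x0,y0])*5).round().tolist())
    g=np.array([.5727,.3311,.129]); 
    q=proj(i,np.array([g+R@[0,y,-dz] for y,dz in((-.0255,-.0),(.0255,0),(-.029,.027),(.029,.027),(-.022,-.024),(.022,-.024))])); print("handles",((q-[x0,y0])*5).round().tolist())
print(proj(w,np.array([[.5727,.3311,.129],[.5727,.3311,.088]])), proj(w,P))
E
```

```text
scene12 -0.022 [[166.0, 268.0], [235.0, 380.0]]
scene12 -0.03 [[165.0, 253.0], [235.0, 364.0]]
handles [[183.0, 263.0], [217.0, 318.0], [179.0, 206.0], [219.0, 267.0], [186.0, 313.0], [216.0, 361.0]]
side12 -0.022 [[149.0, 416.0], [316.0, 299.0]]
side12 -0.03 [[148.0, 402.0], [316.0, 285.0]]
handles [[190.0, 356.0], [274.0, 298.0], [181.0, 308.0], [280.0, 243.0], [197.0, 396.0], [269.0, 345.0]]
[[252.52424724 237.93513929]
 [252.65075895 212.87286048]] [[253.83507042 215.84024786]]
```

Fingers straddle both handles with clearance. I'll lower 3 mm, centre, and squeeze with 30 N.

Call:
carry_out --commands '[{"tx": 0.0006, "ty": -0.0006, "tz": 0.003, "rx": 0, "ry": 0, "rz": 0, "jaw": 1}, {"tx": 0.0006, "ty": -0.0006, "tz": 0.003, "rx": 0, "ry": 0, "rz": 0, "jaw": 0.8}, {"tx": 0.0006, "ty": -0.0006, "tz": 0.003, "rx": 0, "ry": 0, "rz": 0, "jaw": 0.6}, {"tx": 0.0006, "ty": -0.0006, "tz": 0.003, "rx": 0, "ry": 0, "rz": 0, "jaw": 0.4}, {"tx": 0.0006, "ty": -0.0006, "tz": 0.003, "rx": 0, "ry": 0, "rz": 0, "jaw": 0.2}, {"tx": 0.0006, "ty": -0.0006, "tz": 0.003, "rx": 0, "ry": 0, "rz": 0, "jaw": 0.2}, {"tx": 0.0006, "ty": -0.0006, "tz": 0.003, "rx": 0, "ry": 0, "rz": 0, "jaw": 0.2}, {"tx": 0.0006, "ty": -0.0006, "tz": 0.003, "rx": 0, "ry": 0, "rz": 0, "jaw": 0.2}]' --grip_force 30

```text
time: 14.52
position: [0.5735, 0.3309, 0.0911]
tool_rot: [-3.112, 0.425, -0.004]
ft_force: [-2.2, -3.2, 9.6]
grip_width: 0.421
```

```bash
python3 - <<'E'
from h import *
s,i=snap("wrist","w13"); print(s["time"],s["position"],s["grip_width"],s["grip_width"]*87,s["ft_force"].round(1),s["torque"].round(2))
for nm in("scene","side"): snap(nm,nm+"13")
crop(0,"pics/side13.png",190,150,290,280,5,"pics/c5.png")
crop(0,"pics/w13.png",140,135,370,310,3,"pics/c4.png")
E
```

```text
14.525 [0.57354572 0.33092367 0.09113086] 0.42102469682629795 36.62914862388792 [-2.2 -3.2  9.6] [-0.54  0.56  0.01]
```

View pics/c4.png

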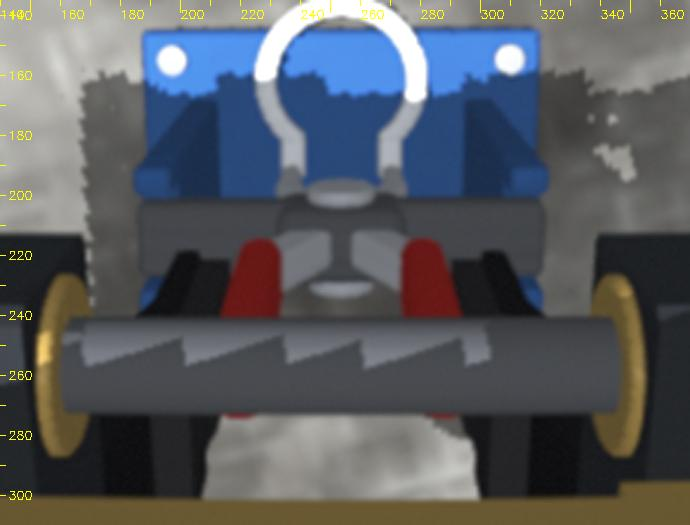

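View pics/c5.png

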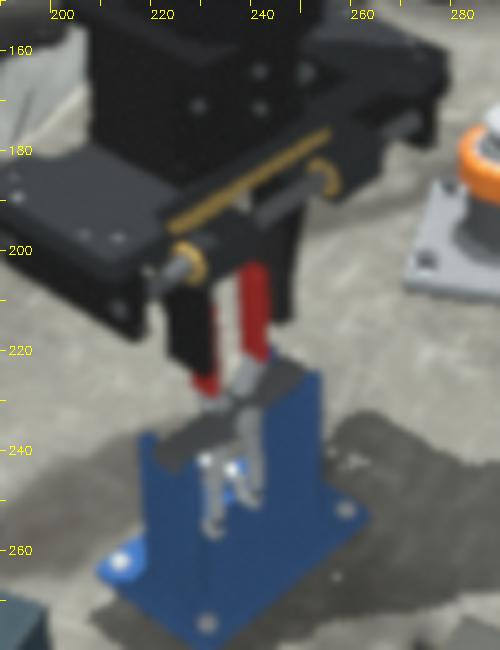

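The ring is visibly spread and the handles are parallel, reading 36.6 mm. Lifting straight out of the notches.

Call:
carry_out --commands '[{"tx": 0, "ty": 0, "tz": -0.004, "rx": 0, "ry": 0, "rz": 0, "jaw": 0.2}, {"tx": 0, "ty": 0, "tz": -0.01, "rx": 0, "ry": 0, "rz": 0, "jaw": 0.2}, {"tx": 0, "ty": 0, "tz": -0.02, "rx": 0, "ry": 0, "rz": 0, "jaw": 0.2}, {"tx": 0, "ty": 0, "tz": -0.035, "rx": 0, "ry": 0, "rz": 0, "jaw": 0.2}, {"tx": 0, "ty": 0, "tz": -0.055, "rx": 0, "ry": 0, "rz": 0, "jaw": 0.2}, {"tx": 0, "ty": 0, "tz": -0.055, "rx": 0, "ry": 0, "rz": 0, "jaw": 0.2}, {"tx": 0, "ty": 0, "tz": -0.055, "rx": 0, "ry": 0, "rz": 0, "jaw": 0.2}]'

```text
time: 15.55
position: [0.5723, 0.331, 0.1433]
tool_rot: [3.113, -0.425, 0.0]
ft_force: [0.4, 0.1, -1.6]
grip_width: 0.418
```

```bash
python3 - <<'E'
from h import *
s,i=snap("wrist","w14"); print(s["time"],s["position"],s["tool_rot"],s["grip_width"],s["grip_width"]*87,s["ft_force"].round(1),s["torque"].round(2))
for nm in("scene","side"): snap(nm,nm+"14")
crop(0,"pics/side14.png",190,120,290,280,4,"pics/c5.png")
crop(0,"pics/scene14.png",190,80,290,230,4,"pics/c6.png")
crop(0,"pics/w14.png",140,110,370,310,3,"pics/c4.png")
E
```

```text
15.55 [0.57225692 0.33097476 0.14329467] [ 3.11268745e+00 -4.24777943e-01  1.15094133e-04] 0.4182307108910624 36.38607184752243 [ 0.4  0.1 -1.6] [ 0.01  0.16 -0.01]
```

View pics/c4.png

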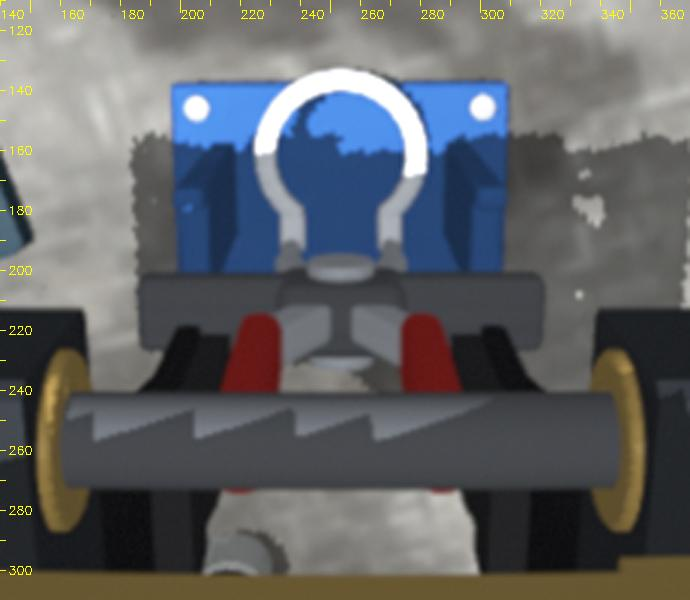

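View pics/c5.png

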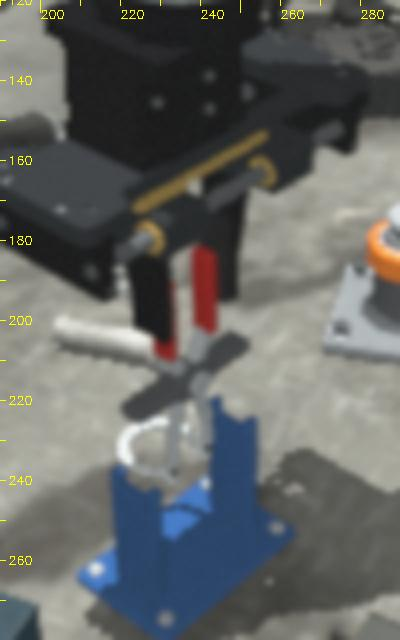

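View pics/c6.png

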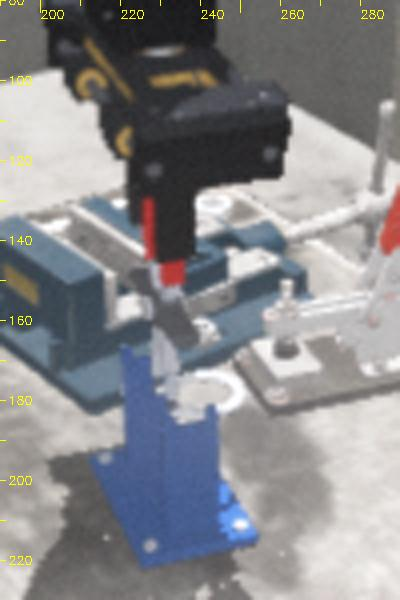

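Pliers are out and the ring stayed spread with no slip: the ring and bar sit at the same wrist pixels before and after the lift. Measuring the ring centre in the tool frame.

```bash
python3 - <<'E'
from h import *
crop(0,"pics/w14.png",215,125,295,215,8,"pics/c4.png")
E
```

```text
(no output)
```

View pics/c4.png

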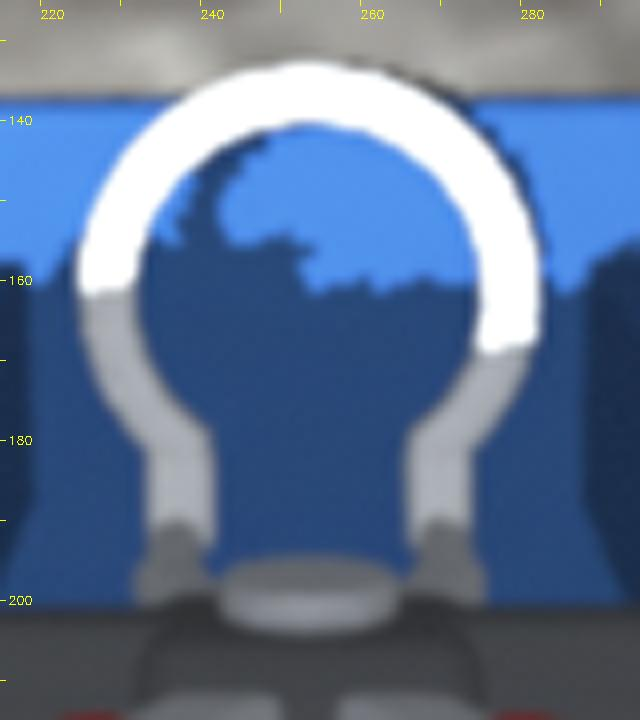

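```bash
python3 - <<'E'
from h import *
s,w=load("w14"); R=Ro.from_rotvec(s["tool_rot"]).as_matrix(); P=s["position"]
im=cv2.imread("pics/w14.png")
g=cv2.cvtColor(im,cv2.COLOR_BGR2HSV)
m=((g[:,:,1]<70)&(g[:,:,2]>130)).astype(np.uint8)  # white/grey ring
m[:, :215]=0; m[:,296:]=0; m[:125]=0; m[198:]=0
# inner edge by radial search from approx centre (253.7,160)
c0=np.array([253.7,160.]); sat=cv2.GaussianBlur(g[:,:,1].astype(np.float32),(0,0),.6)
pts=[]
for a in np.radians(np.r_[-200:21:5]):
    d=np.array([np.cos(a),np.sin(a)]); rr=np.arange(12,26,.1); q=c0+rr[:,None]*d
    v=cv2.remap(sat,q[:,0:1].astype(np.float32),q[:,1:2].astype(np.float32),1)[:,0]
    hi=v[:40].mean(); k=np.argmax(v<(hi+20)/2)
    if k: pts.append(c0+rr[k]*d)
pts=np.array(pts)
for L in(.065,.069,.073):
    z=P[2]-L+.002
    X=np.array([atz(w,p,z)[0] if atz(w,p,z).ndim>1 else atz(w,p,z) for p in pts])
    T=(X-P)@R
    r=least_squares(lambda v: np.hypot(T[:,0]-v[0],T[:,1]-v[1])-v[2],[.024,0,.017],loss="soft_l1",f_scale=.0005); print(L,r.x*1000,np.abs(r.fun).max()*1000,np.sqrt((r.fun**2).mean())*1000,len(pts))
E
```

```text
0.065 [23.03845608 -0.49319879 16.21396473] 0.29308150086939166 0.14768883220259515 45
0.069 [22.4039258  -0.49337517 16.46419312] 0.29766706084672145 0.14996872344554674 45
0.073 [21.76939616 -0.49355077 16.71442383] 0.3022549962516281 0.15224869322265686 45
```

```bash
python3 - <<'E'
from h import *
sc=load("scene0")[1]; sd=load("side0")[1]
print("tank knob",tri([(sc,(372,178)),(sd,(368,48))]))
print("tank body L/R in scene at z .3 / knob xy")
print(proj(sc,[[.5228,.0729-.095,.2],[.5228,.0729+.095,.2]]))
E
```

```text
tank knob (array([ 0.44281461, -0.14366972,  0.37559777]), [np.float64(0.00020803858785076588), np.float64(0.00020803858785076344)])
tank body L/R in scene at z .3 / knob xy
[[328.3167188  223.19896342]
 [255.1869327  169.2777471 ]]
```

View pics/scene14.png

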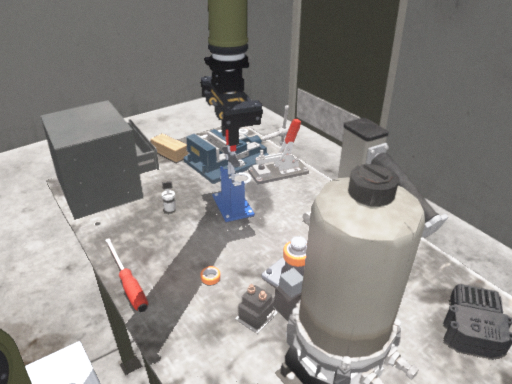

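View pics/side14.png

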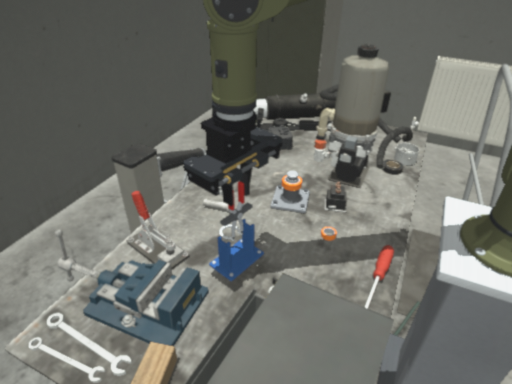

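The tank is at about (443, −144) mm with a radius near 90 mm, so the gripper clears it at this yaw. Lifting higher and carrying over to the axle.

Call:
carry_out --commands '[{"tx": 0, "ty": 0, "tz": -0.03, "rx": 0, "ry": 0, "rz": 0, "jaw": 0.2}, {"tx": 0, "ty": 0.01, "tz": -0.055, "rx": 0, "ry": 0, "rz": 0, "jaw": 0.2}, {"tx": 0.003, "ty": 0.04, "tz": -0.06, "rx": 0, "ry": 0, "rz": 0, "jaw": 0.2}, {"tx": 0.006, "ty": 0.075, "tz": -0.06, "rx": 0, "ry": 0, "rz": 0, "jaw": 0.2}, {"tx": 0.009, "ty": 0.11, "tz": -0.06, "rx": 0, "ry": 0, "rz": 0, "jaw": 0.2}, {"tx": 0.012, "ty": 0.145, "tz": -0.06, "rx": 0, "ry": 0, "rz": 0, "jaw": 0.2}, {"tx": 0.015, "ty": 0.18, "tz": -0.06, "rx": 0, "ry": 0, "rz": 0, "jaw": 0.2}, {"tx": 0.018, "ty": 0.215, "tz": -0.06, "rx": 0, "ry": 0, "rz": 0, "jaw": 0.2}, {"tx": 0.02, "ty": 0.24, "tz": -0.06, "rx": 0, "ry": 0, "rz": 0, "jaw": 0.2}, {"tx": 0.0215, "ty": 0.255, "tz": -0.06, "rx": 0, "ry": 0, "rz": 0, "jaw": 0.2}, {"tx": 0.0215, "ty": 0.262, "tz": -0.06, "rx": 0, "ry": 0, "rz": 0, "jaw": 0.2}, {"tx": 0.0215, "ty": 0.262, "tz": -0.06, "rx": 0, "ry": 0, "rz": 0, "jaw": 0.2}]'

```text
time: 17.2
position: [0.5228, 0.0733, 0.2032]
tool_rot: [-3.113, 0.424, 0.0]
ft_force: [-0.2, 0.8, -2.6]
grip_width: 0.423
```

Call:
carry_out --commands '[{"tx": 0, "ty": 0, "tz": 0, "rx": 0, "ry": 0, "rz": 0, "jaw": 0.2}, {"tx": 0, "ty": 0, "tz": 0, "rx": 0, "ry": 0, "rz": 0, "jaw": 0.2}]'

```text
time: 17.45
position: [0.5229, 0.0738, 0.2032]
tool_rot: [-3.113, 0.422, 0.0]
ft_force: [0.6, -0.2, -1.8]
grip_width: 0.424
```

```bash
python3 - <<'E'
from h import *
s,i=snap("wrist","w15"); print(s["time"],s["position"],Ro.from_rotvec(s["tool_rot"]).as_matrix().round(3),s["grip_width"]*87,s["ft_force"].round(1),s["joint_positions"].round(2))
for nm in("scene","side"): print(snap(nm,nm+"15")[0]["position"])
crop(0,"pics/side15.png",240,100,340,230,5,"pics/c5.png")
crop(0,"pics/scene15.png",230,130,330,270,5,"pics/c6.png")
crop(0,"pics/w15.png",205,115,305,215,7,"pics/c4.png")
E
```

```text
17.45 [0.52289668 0.07380306 0.20317325] [[ 0.964 -0.266 -0.   ]
 [-0.266 -0.964  0.   ]
 [-0.    -0.    -1.   ]] 36.89487030760598 [ 0.6 -0.2 -1.8] [-0.2   0.06  0.01  1.73 -0.    1.35 -2.03]
[0.5228977  0.07364327 0.20320563]
[0.52287842 0.07345012 0.20317901]
```

View pics/c4.png

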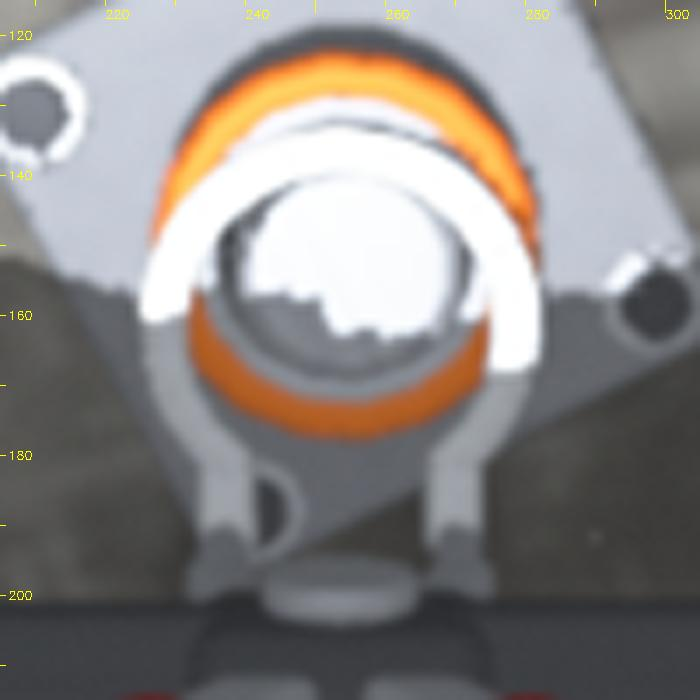

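View pics/c5.png

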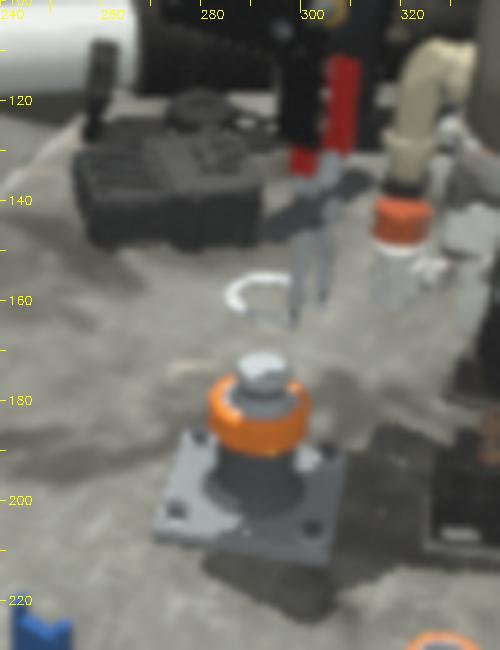

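View pics/c6.png

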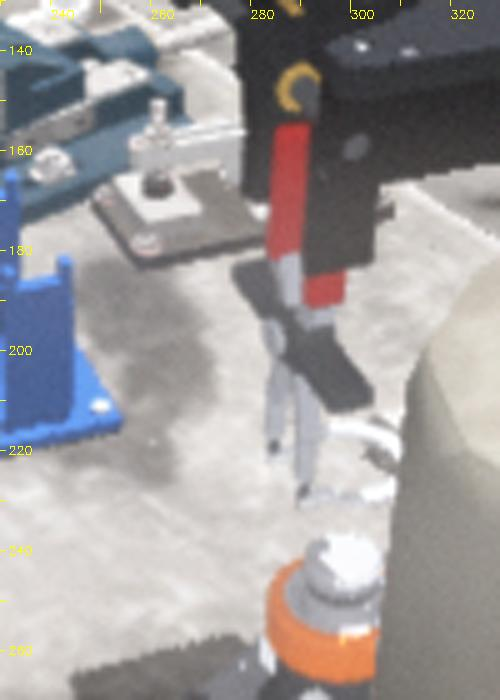

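```bash
cat > ringfit.py <<'E'
from h import *
def ringfit(nm,L=.069,c0=(253.7,160.)):
    s,w=load(nm); R=Ro.from_rotvec(s["tool_rot"]).as_matrix(); P=s["position"]
    return s,w,R,P
E
python3 - <<'E'
from h import *
s,w=load("w15"); R=Ro.from_rotvec(s["tool_rot"]).as_matrix(); P=s["position"]
S=lambda x,y:(205+x/7,115+y/7)
T=lambda X:((X-P)@R*1000).round(2)
X=atz(w,S(348.5,255),.092); print("stub top face",X,T(X))
# roller on shoulder: outer top rim z=.072 extents left/right at 163?,538
b=[atz(w,S(*p),.016) for p in((32,112),(657,305))]; print("bolts diag mid",(b[0]+b[1])/2,T((b[0]+b[1])/2))
# ring outer edge: left 140 right 541 top 125 ; known inner r 17
for L in(.067,.069,.071):
    z=P[2]-L+.002
    l,r,t,ti=[atz(w,S(*p),z) for p in((140,290),(541,300),(340,125),(343,178))]
    print(L,"L",T(l),"R",T(r),"T",T(t),"Tin",T(ti))
    li,ri=[atz(w,S(*p),z) for p in((190,290),(489,300))]; print("   in",T(li),T(ri))
# stub known
for q in([.5451,.0672,.092],): print("stub known tool",T(np.array(q)))
E
```

```text
stub top face [0.54625994 0.06634856 0.092     ] [ 24.52   0.97 111.17]
bolts diag mid [0.5439368  0.06685024 0.016     ] [ 22.15   1.11 187.17]
0.067 L [ 26.61 -22.16  65.  ] R [25.54 21.94 65.  ] T [44.61 -0.2  65.  ] Tin [38.88  0.14 65.  ]
   in [ 26.61 -16.66  65.  ] [25.53 16.21 65.  ]
0.069 L [ 26.32 -22.32  67.  ] R [25.25 22.11 67.  ] T [44.46 -0.19 67.  ] Tin [38.69  0.14 67.  ]
   in [ 26.32 -16.78  67.  ] [25.23 16.34 67.  ]
0.071 L [ 26.04 -22.49  69.  ] R [24.95 22.28 69.  ] T [44.31 -0.19 69.  ] Tin [38.5   0.15 69.  ]
   in [ 26.03 -16.9   69.  ] [24.94 16.47 69.  ]
stub known tool [ 23.17   0.46 111.17]
```

Call:
carry_out --commands '[{"tx": 0.0009, "ty": 0.0011, "tz": 0.01, "rx": 0, "ry": 0, "rz": 0, "jaw": 0.2}, {"tx": 0.0009, "ty": 0.0011, "tz": 0.025, "rx": 0, "ry": 0, "rz": 0, "jaw": 0.2}, {"tx": 0.0009, "ty": 0.0011, "tz": 0.034, "rx": 0, "ry": 0, "rz": 0, "jaw": 0.2}, {"tx": 0.0009, "ty": 0.0011, "tz": 0.034, "rx": 0, "ry": 0, "rz": 0, "jaw": 0.2}, {"tx": 0.0009, "ty": 0.0011, "tz": 0.034, "rx": 0, "ry": 0, "rz": 0, "jaw": 0.2}, {"tx": 0.0009, "ty": 0.0011, "tz": 0.034, "rx": 0, "ry": 0, "rz": 0, "jaw": 0.2}]'

```text
time: 18.35
position: [0.5238, 0.0716, 0.1698]
tool_rot: [-3.112, 0.425, -0.002]
ft_force: [-0.1, 0.0, -2.5]
grip_width: 0.427
```

```bash
python3 - <<'E'
from h import *
s,i=snap("wrist","w16"); print(s["time"],s["position"],s["grip_width"]*87,s["ft_force"].round(1))
for nm in("scene","side"): print(snap(nm,nm+"16")[0]["position"])
crop(0,"pics/side16.png",250,130,330,210,8,"pics/c5.png")
crop(0,"pics/scene16.png",250,190,320,270,8,"pics/c6.png")
crop(0,"pics/w16.png",210,115,300,205,8,"pics/c4.png")
E
```

```text
18.35 [0.52383483 0.07164405 0.16982273] 37.108206570811696 [-0.1  0.  -2.5]
[0.52378841 0.07164423 0.16978263]
[0.5237552  0.07163081 0.16973926]
```

View pics/c4.png

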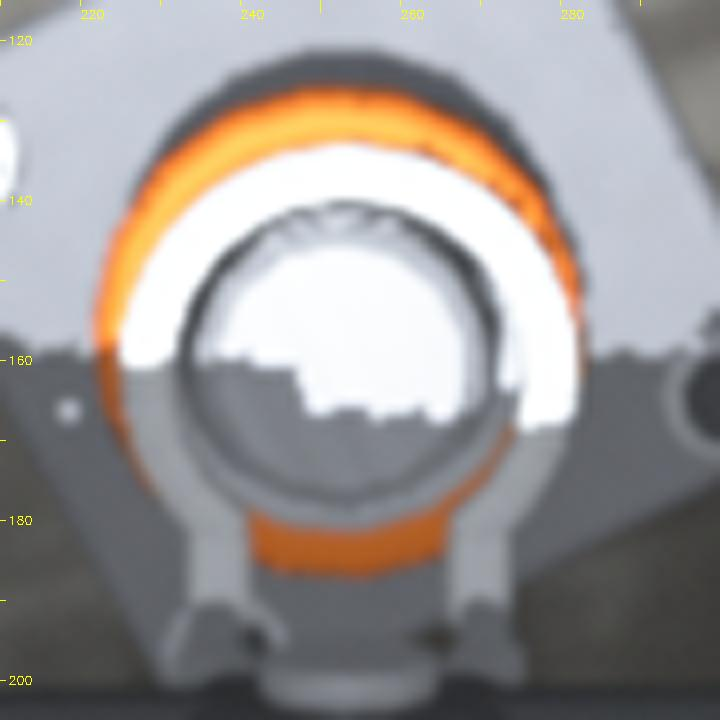

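View pics/c5.png

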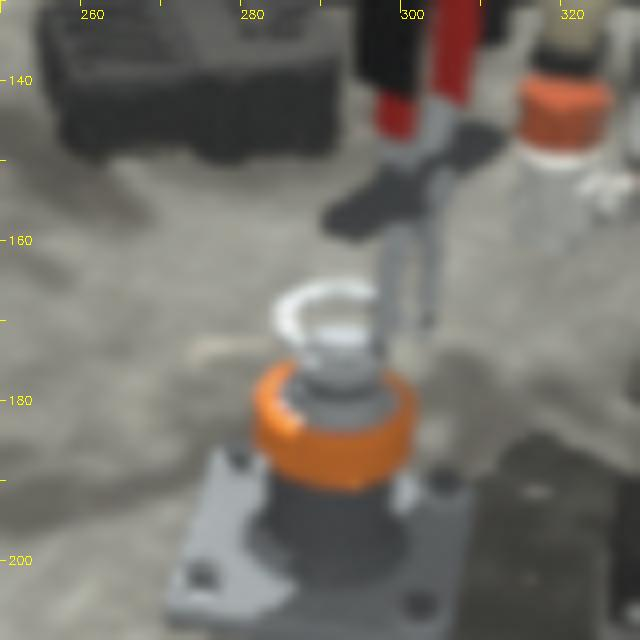

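View pics/c6.png

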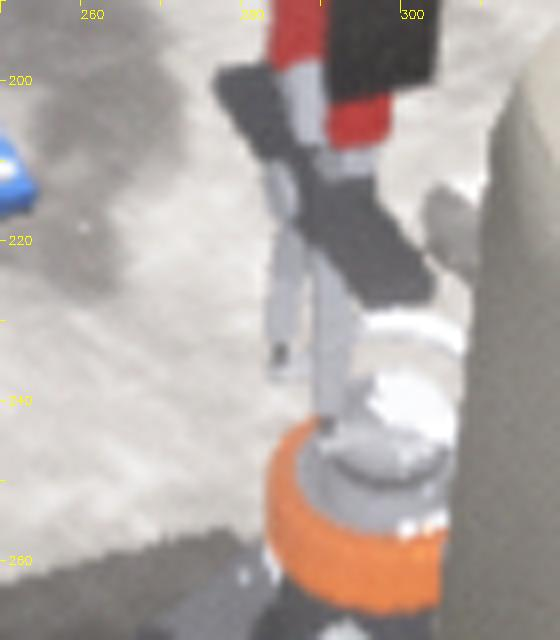

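```bash
python3 - <<'E'
from h import *
s,w=load("w16"); R=Ro.from_rotvec(s["tool_rot"]).as_matrix(); P=s["position"]
S=lambda x,y:(210+x/8,115+y/8)
T=lambda X:((X-P)@R*1000).round(2)
print("axle face ctr",T(atz(w,S(342.5,367),.092)),atz(w,S(342.5,367),.092))
z=P[2]-.069+.002
for n,p in dict(Lo=(120,360),Ro=(582,360),To=(342,143),Ti=(342,200),Li=(179,365),Ri=(519,400)).items(): print(n,T(atz(w,S(*p),z)))
# radial profile for axle face
im=cv2.imread("pics/w16.png"); 
E
python3 - <<'E'
import sys; sys.path.insert(0,'.')
from h import *
im=cv2.imread("pics/w16.png"); a=cv2.resize(im[132:190,222:286],None,fx=12,fy=12,interpolation=cv2.INTER_CUBIC)
lut=(np.power(np.arange(256)/255,2.2)*255).astype(np.uint8); cv2.imwrite("pics/c3.png",cv2.LUT(a,lut))
E
```

```text
axle face ctr [21.15 -0.74 77.85] [0.5445023  0.06670302 0.092     ]
Lo [ 23.54 -22.34  67.03]
Ro [23.58 22.53 67.01]
To [44.46 -0.79 67.05]
Ti [39.03 -0.79 67.04]
Li [ 23.04 -16.61  67.03]
Ri [19.63 16.47 67.01]
```

View pics/c3.png

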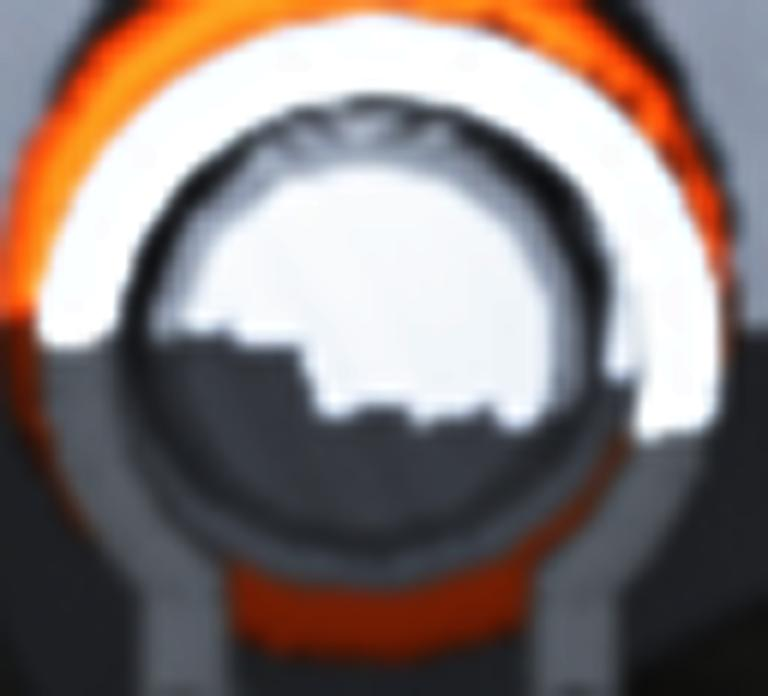

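Call:
carry_out --commands '[{"tx": -0.0008, "ty": -0.0009, "tz": 0, "rx": 0, "ry": 0, "rz": 0, "jaw": 0.2}, {"tx": -0.0008, "ty": -0.0009, "tz": 0, "rx": 0, "ry": 0, "rz": 0, "jaw": 0.2}, {"tx": -0.0008, "ty": -0.0009, "tz": 0.004, "rx": 0, "ry": 0, "rz": 0, "jaw": 0.2}, {"tx": -0.0008, "ty": -0.0009, "tz": 0.008, "rx": 0, "ry": 0, "rz": 0, "jaw": 0.2}, {"tx": -0.0008, "ty": -0.0009, "tz": 0.012, "rx": 0, "ry": 0, "rz": 0, "jaw": 0.2}, {"tx": -0.0008, "ty": -0.0009, "tz": 0.012, "rx": 0, "ry": 0, "rz": 0, "jaw": 0.2}]'

```text
time: 19.25
position: [0.5225, 0.0726, 0.1567]
tool_rot: [3.112, -0.425, -0.002]
ft_force: [-0.3, 0.4, -2.5]
grip_width: 0.424
```

```bash
python3 - <<'E'
from h import *
s,i=snap("wrist","w17"); print(s["time"],s["position"],s["tool_rot"],s["grip_width"]*87,s["ft_force"].round(1),s["torque"].round(2))
for nm in("scene","side"): print(snap(nm,nm+"17")[0]["position"])
crop(0,"pics/side17.png",250,130,330,210,8,"pics/c5.png")
im=cv2.imread("pics/w17.png"); a=cv2.resize(im[132:190,222:286],None,fx=12,fy=12,interpolation=cv2.INTER_CUBIC)
lut=(np.power(np.arange(256)/255,2.2)*255).astype(np.uint8); cv2.imwrite("pics/c3.png",cv2.LUT(a,lut))
E
```

```text
19.25 [0.52252993 0.07255775 0.15667246] [ 3.11239176e+00 -4.24655927e-01 -1.51835511e-03] 36.90514053946653 [-0.3  0.4 -2.5] [0.02 0.07 0.01]
[0.52276149 0.07259725 0.15699253]
[0.52290616 0.07263924 0.15721999]
```

View pics/c3.png

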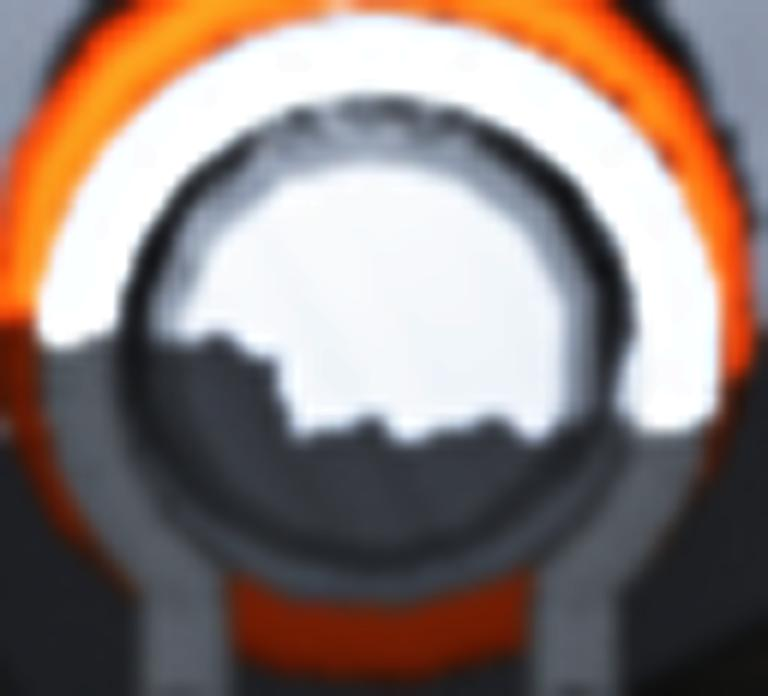

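View pics/c5.png

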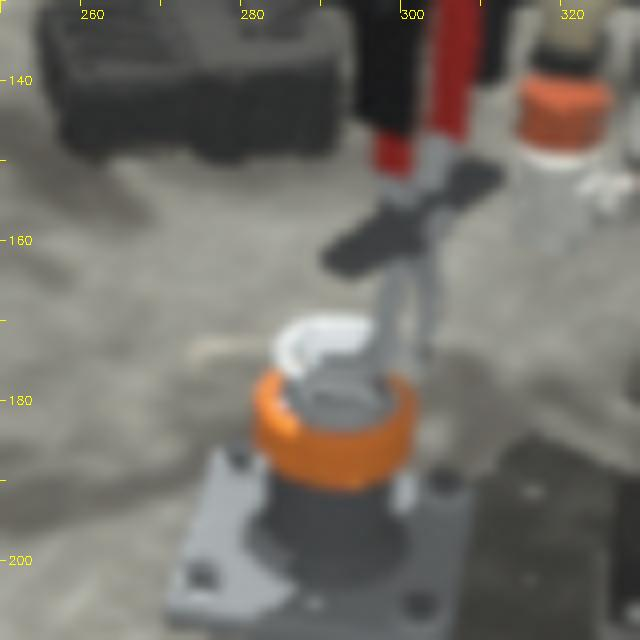

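Call:
carry_out --commands '[{"tx": 0, "ty": -0.0004, "tz": 0.003, "rx": 0, "ry": 0, "rz": 0, "jaw": 0.2}, {"tx": 0, "ty": -0.0004, "tz": 0.0065, "rx": 0, "ry": 0, "rz": 0, "jaw": 0.2}, {"tx": 0, "ty": -0.0004, "tz": 0.0065, "rx": 0, "ry": 0, "rz": 0, "jaw": 0.2}, {"tx": 0, "ty": -0.0004, "tz": 0.0065, "rx": 0, "ry": 0, "rz": 0, "jaw": 0.2}, {"tx": 0, "ty": -0.0004, "tz": 0.0065, "rx": 0, "ry": 0, "rz": 0, "jaw": 0.2}]'

```text
time: 20.02
position: [0.5231, 0.073, 0.1509]
tool_rot: [-3.113, 0.425, -0.001]
ft_force: [0.4, -0.2, -1.7]
grip_width: 0.426
```

```bash
python3 - <<'E'
from h import *
s,i=snap("wrist","w18"); print(s["time"],s["position"],s["tool_rot"],s["grip_width"]*87,s["ft_force"].round(1),s["torque"].round(2))
for nm in("scene","side"): print(snap(nm,nm+"18")[0]["position"])
lut=(np.power(np.arange(256)/255,2.2)*255).astype(np.uint8)
for nm,b,k,o in(("w18",(222,132,286,190),12,"c3"),("side18",(270,160,310,200),16,"c5"),("scene18",(270,215,320,275),12,"c6")):
    im=cv2.imread(f"pics/{nm}.png"); a=cv2.resize(im[b[1]:b[3],b[0]:b[2]],None,fx=k,fy=k,interpolation=cv2.INTER_CUBIC); cv2.imwrite(f"pics/{o}.png",cv2.LUT(a,lut) if nm!="side18" else a)
E
```

```text
20.025 [0.52312241 0.07304609 0.15089619] [-3.11273351e+00  4.24668399e-01 -5.31993654e-04] 37.05725037222213 [ 0.4 -0.2 -1.7] [ 0.03  0.11 -0.06]
[0.52312352 0.0730429  0.15089365]
[0.5230896  0.07303019 0.15088272]
```

View pics/c3.png

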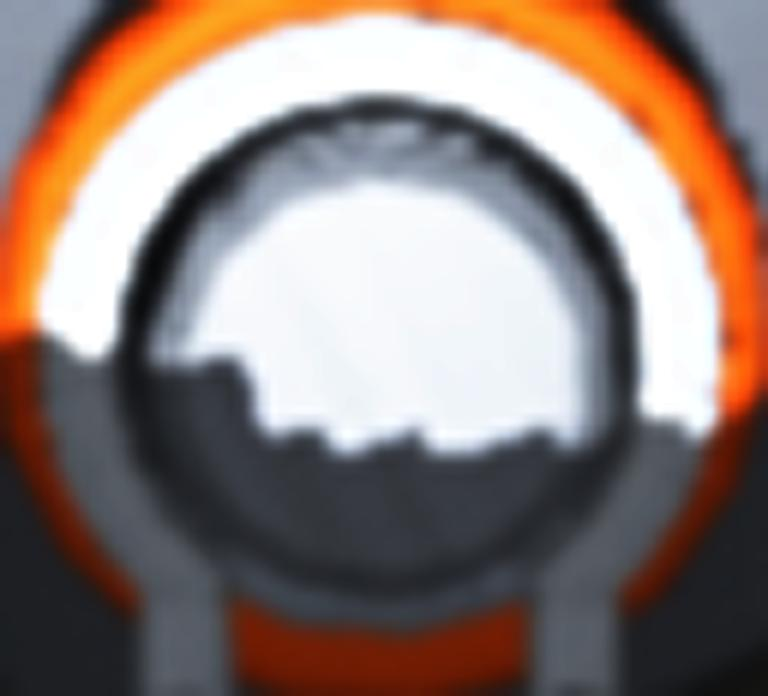

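View pics/c5.png

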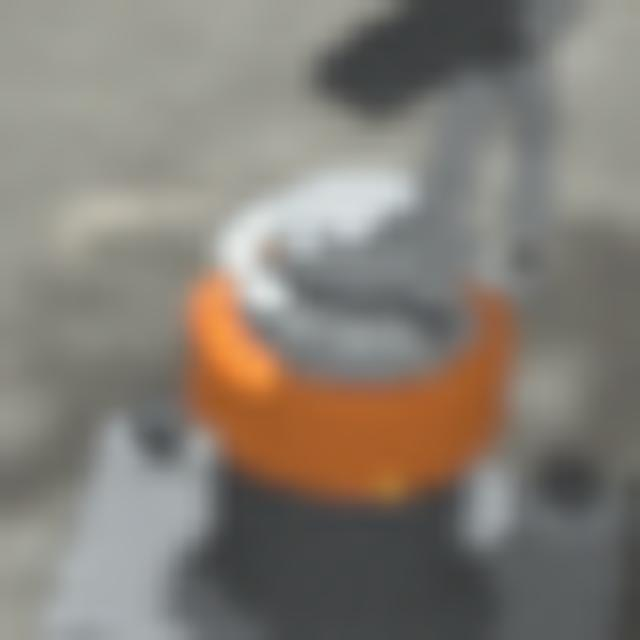

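View pics/c6.png

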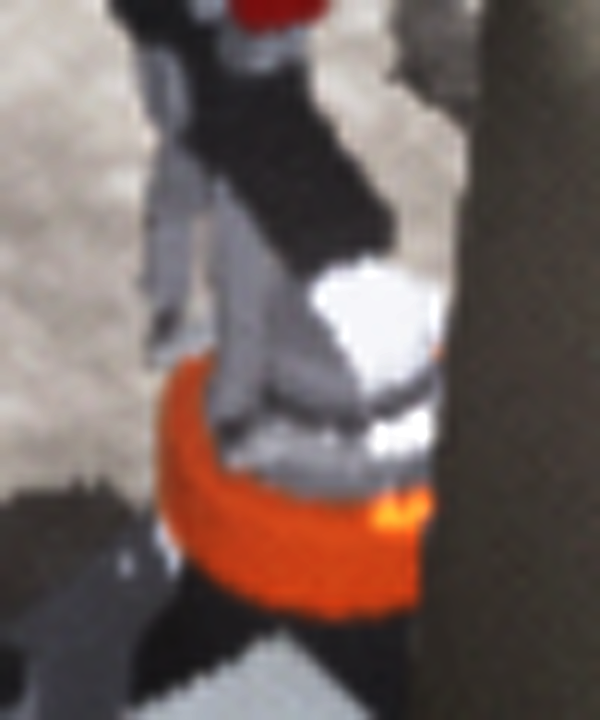

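Ring and axle agree laterally within about 0.5 mm in the wrist view. To calibrate the height, I'll lower gently until the ring just touches the roller's top (72 mm), then back up 7 mm.

Call:
carry_out --commands '[{"tx": 0, "ty": 0, "tz": 0.003, "rx": 0, "ry": 0, "rz": 0, "jaw": 0.2}, {"tx": 0, "ty": 0, "tz": 0.0055, "rx": 0, "ry": 0, "rz": 0, "jaw": 0.2}, {"tx": 0, "ty": 0, "tz": 0.0055, "rx": 0, "ry": 0, "rz": 0, "jaw": 0.2}, {"tx": 0, "ty": 0, "tz": 0.0055, "rx": 0, "ry": 0, "rz": 0, "jaw": 0.2}]'

```text
time: 20.68
position: [0.523, 0.073, 0.1452]
tool_rot: [3.113, -0.425, -0.0]
ft_force: [0.3, 0.5, -1.3]
grip_width: 0.421
```

Call:
carry_out --commands '[{"tx": 0, "ty": 0, "tz": 0.001, "rx": 0, "ry": 0, "rz": 0, "jaw": 0.2}, {"tx": 0, "ty": 0, "tz": 0.001, "rx": 0, "ry": 0, "rz": 0, "jaw": 0.2}, {"tx": 0, "ty": 0, "tz": 0.001, "rx": 0, "ry": 0, "rz": 0, "jaw": 0.2}]'

```text
time: 21.05
position: [0.523, 0.073, 0.1443]
tool_rot: [3.113, -0.425, 0.0]
ft_force: [0.8, 0.2, -2.5]
grip_width: 0.423
```

Call:
carry_out --commands '[{"tx": 0, "ty": 0, "tz": 0.0007, "rx": 0, "ry": 0, "rz": 0, "jaw": 0.2}, {"tx": 0, "ty": 0, "tz": 0.0007, "rx": 0, "ry": 0, "rz": 0, "jaw": 0.2}, {"tx": 0, "ty": 0, "tz": 0.0007, "rx": 0, "ry": 0, "rz": 0, "jaw": 0.2}]'

```text
time: 21.42
position: [0.5231, 0.0731, 0.1438]
tool_rot: [-3.113, 0.425, -0.001]
ft_force: [-0.6, 0.3, -0.2]
grip_width: 0.424
```

Call:
carry_out --commands '[{"tx": 0, "ty": 0, "tz": 0.0007, "rx": 0, "ry": 0, "rz": 0, "jaw": 0.2}, {"tx": 0, "ty": 0, "tz": 0.0007, "rx": 0, "ry": 0, "rz": 0, "jaw": 0.2}, {"tx": 0, "ty": 0, "tz": 0.0007, "rx": 0, "ry": 0, "rz": 0, "jaw": 0.2}]'

```text
time: 21.8
position: [0.5233, 0.0732, 0.1436]
tool_rot: [-3.112, 0.425, -0.001]
ft_force: [-2.6, -0.8, 5.5]
grip_width: 0.425
```

Contact begins at TCP z of about 0.1439 m, so the ring is level with the groove at about 0.1509 m. Backing up 7.7 mm.

Call:
carry_out --commands '[{"tx": 0, "ty": 0, "tz": -0.003, "rx": 0, "ry": 0, "rz": 0, "jaw": 0.2}, {"tx": 0, "ty": 0, "tz": -0.0077, "rx": 0, "ry": 0, "rz": 0, "jaw": 0.2}, {"tx": 0, "ty": 0, "tz": -0.0077, "rx": 0, "ry": 0, "rz": 0, "jaw": 0.2}, {"tx": 0, "ty": 0, "tz": -0.0077, "rx": 0, "ry": 0, "rz": 0, "jaw": 0.2}, {"tx": 0, "ty": 0, "tz": -0.0077, "rx": 0, "ry": 0, "rz": 0, "jaw": 0.2}]'

```text
time: 22.42
position: [0.5229, 0.073, 0.1503]
tool_rot: [3.113, -0.425, -0.001]
ft_force: [-0.2, -0.6, -1.9]
grip_width: 0.42
```

```bash
python3 - <<'E'
from h import *
s,i=snap("wrist","w19"); print(s["time"],s["position"],s["tool_rot"],s["grip_width"]*87,s["ft_force"].round(1),s["torque"].round(2))
for nm in("scene","side"): print(snap(nm,nm+"19")[0]["position"])
crop(0,"pics/w19.png",218,128,290,200,10,"pics/c3.png")
P=s["position"]; R=Ro.from_rotvec(s["tool_rot"]).as_matrix()
print(((np.array([.5451,.0672,.092])-P)@R*1000).round(2))
E
```

```text
22.425 [0.52285307 0.0730021  0.15030896] [ 3.11259894e+00 -4.24628147e-01 -5.25357487e-04] 36.57823482397552 [-0.2 -0.6 -1.9] [ 0.03  0.14 -0.  ]
[0.52291081 0.0730114  0.15034472]
[0.52293772 0.07299882 0.15041624]
[23.01 -0.38 58.3 ]
```

View pics/c3.png

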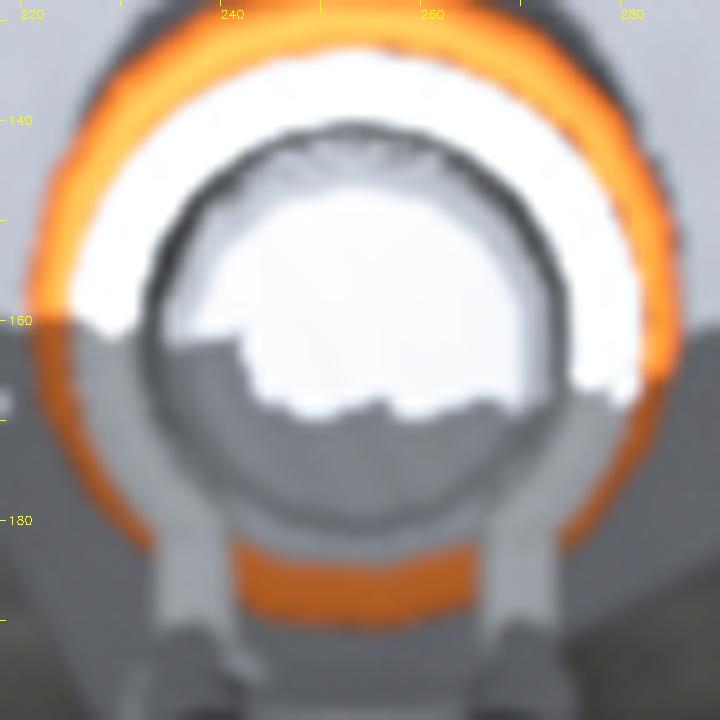

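```bash
python3 - <<'E'
from h import *
s,w=load("w19"); R=Ro.from_rotvec(s["tool_rot"]).as_matrix(); P=s["position"]
S=lambda p:(218+p[0]/10,128+p[1]/10)
T=lambda X:((X-P)@R*1000)
def fit(pts,z):
    q=np.array([T(atz(w,S(p),z)) for p in pts])[:,:2]
    r=least_squares(lambda v:np.hypot(q[:,0]-v[0],q[:,1]-v[1])-v[2],[23,0,15]); return r.x.round(2),r.fun.round(2)
print("axle face",fit([(199,325),(522,325),(357,187),(240,232),(480,232),(520,385)],.092))
zr=P[2]-.0695+.002
print("ring outer",fit([(70,300),(643,300),(356,46),(150,130),(560,130),(92,395)],zr))
print("ring inner",fit([(143,330),(570,330),(356,122),(190,205),(518,200)],zr))
a=cv2.resize(cv2.imread("pics/w19.png")[128:200,218:290],None,fx=10,fy=10,interpolation=cv2.INTER_CUBIC)
def draw(c,z,r,col):
    t=np.linspace(0,2*np.pi,120); X=np.c_[c[0]/1e3+r*np.cos(t),c[1]/1e3+r*np.sin(t),np.zeros(120)]@R.T+P; X[:,2]=z
    p=((proj(w,X)-[218,128])*10).astype(np.int32); cv2.polylines(a,[p],True,col,1)
draw((22.2,-.15),zr,.017,(0,0,255)); draw((22.2,-.15),.092,.0125,(0,255,0)); draw((22.2,-.15),.0895,.015,(255,0,0)); cv2.imwrite("pics/c4.png",a)
E
```

```text
axle face (array([22.79,  0.21, 12.34]), array([-0.09, -0.08, -0.23,  0.21,  0.16,  0.03]))
ring outer (array([22.85,  0.06, 22.02]), array([ 0.5 ,  0.23, -0.22,  0.19, -0.17, -0.54]))
ring inner (array([22.11, -0.09, 16.6 ]), array([ 0.03,  0.06,  0.14, -0.1 , -0.13]))
```

View pics/c4.png

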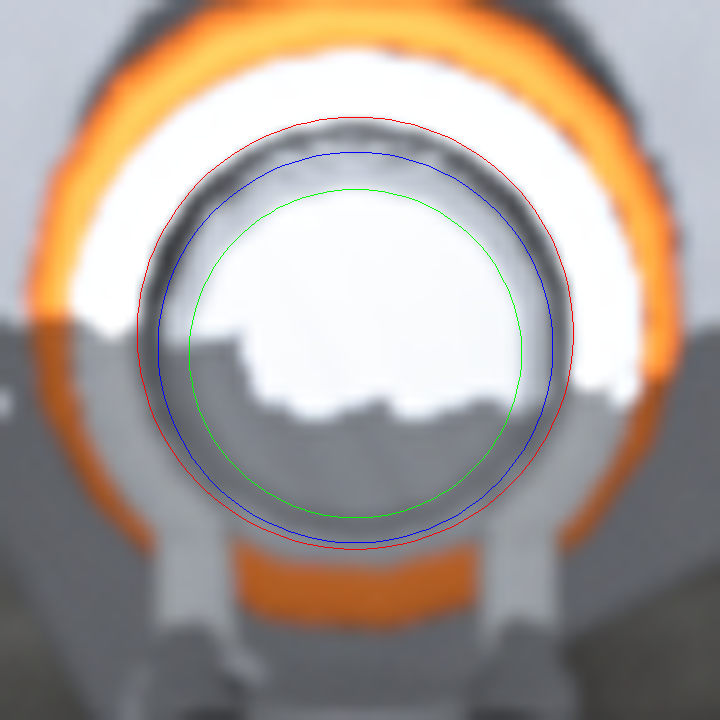

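Axle minus ring is about (+0.4, +0.3) mm in the tool frame, so one last trim and a settle.

Call:
carry_out --commands '[{"tx": 0.0003, "ty": 0.0003, "tz": -0.0003, "rx": 0, "ry": 0, "rz": 0, "jaw": 0.2}, {"tx": 0.0003, "ty": 0.0003, "tz": -0.0003, "rx": 0, "ry": 0, "rz": 0, "jaw": 0.2}, {"tx": 0.0003, "ty": 0.0003, "tz": -0.0003, "rx": 0, "ry": 0, "rz": 0, "jaw": 0.2}, {"tx": 0.0003, "ty": 0.0003, "tz": -0.0003, "rx": 0, "ry": 0, "rz": 0, "jaw": 0.2}, {"tx": 0.0003, "ty": 0.0003, "tz": -0.0003, "rx": 0, "ry": 0, "rz": 0, "jaw": 0.2}]'

```text
time: 23.2
position: [0.5232, 0.0727, 0.1509]
tool_rot: [3.113, -0.425, 0.0]
ft_force: [-0.1, 0.7, -2.0]
grip_width: 0.424
```

```bash
python3 - <<'E'
from h import *
s,i=snap("wrist","w20"); print(s["time"],s["position"],s["tool_rot"],s["grip_width"]*87,s["ft_force"].round(1),s["torque"].round(2),np.abs(s["qd"]).max())
for nm in("scene","side"): print(snap(nm,nm+"20")[0]["position"])
crop(0,"pics/w20.png",218,128,290,200,6,"pics/c3.png"); crop(0,"pics/side20.png",250,130,330,210,8,"pics/c5.png")
E
```

```text
23.2 [0.5232286  0.07266002 0.1508841 ] [ 3.11271872e+00 -4.24627910e-01  1.93902077e-04] 36.91486771387787 [-0.1  0.7 -2. ] [0.05 0.12 0.01] 0.0020259199858202216
[0.52323008 0.07268321 0.15089337]
[0.52320905 0.07265644 0.15088178]
```

View pics/c3.png

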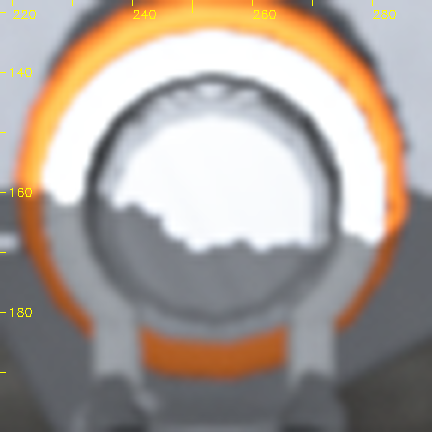

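View pics/c5.png

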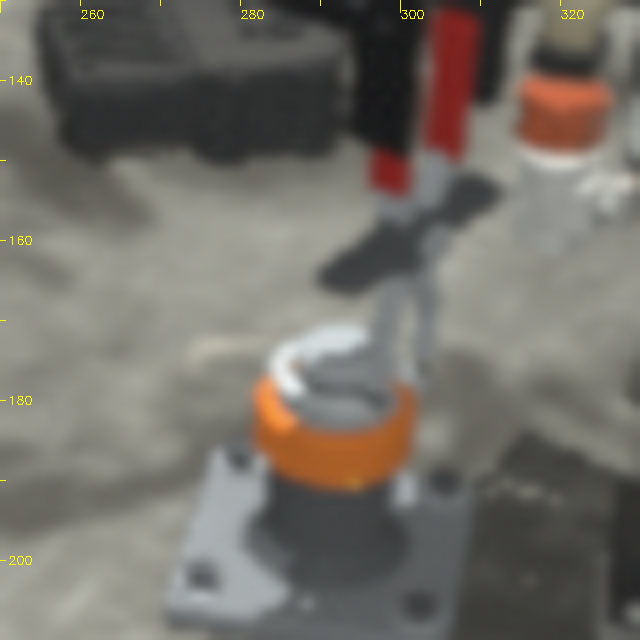

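View pics/side20.png

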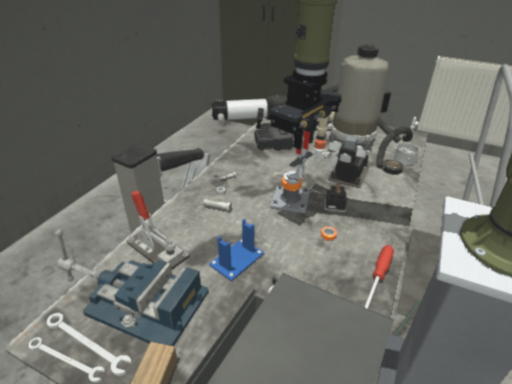

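The ring is spread and concentric with the axle end at (254,163) in the wrist view. The roller is flat below it, and the arm is still with no contact force beyond the pliers' weight. Handing in.

```bash
python3 - <<'E'
from bench import ctrl
print(ctrl.close_job())
E
```

```text
the job is handed in; nothing more can be done
None
```

The larger orange roller is flat on the shoulder and released. The arm is holding the circlip pliers, squeezed to their stop, with the snap ring spread and level with the groove. I handed the job in at about 23 s of the 51 s allowed; no verdict comes back.

Last checks:
- **Roller:** it measured about 53 mm across against about 39 mm for the smaller one. I lowered it until contact (about 4 N upward) and let go; it looks level and close to centred on the axle.
- **Spread:** the grip reads 36.9 mm (30 N set), against 38 mm stated at the stop. The handles look parallel and the ring opening is round.
- **Centring:** the ring was within about 0.5 mm of the axle in the wrist view, and I trimmed it by 0.3 mm in each direction after that measurement.
- **Height:** I touched the ring lightly on the roller's top face, at 72 mm, as a reference. The tool ended 7.0 mm above that contact, which puts the ring at the middle of the groove. The stated dimensions gave a figure about 0.8 mm lower; I went with the touch.
- **Held by the grip alone:** about 2 N at the wrist, roughly the pliers' weight.
- **Bystanders:** I did not go near the key switch, clevis pin or contactor, and saw no sign that they moved.

Three things disagreed:
- My first eye readings from the scene and side cameras were off by 1 to 2 cm, so I relied on mask fits and the wrist camera.
- The visible fingertips end about 22 mm short of the reported TCP, so I set the grasp heights from the pictures.
- While I squeezed the pliers in the stand there was a brief upward force of about 10 N, which went away on lifting.

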